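# Pin the wafer stencil and hold the scraper ready to spread

## Task

Get the wafer station ready for spreading: lower the steel stencil over the two locating pins of the white board, its grip strip at the end near you, until it lies flush on the mat, and let go of it. Then draw the bench scraper up out of its steel pocket, turn it until the blade leans about 45 degrees with the handle towards the stencil's grip strip, and bring its edge, level and square across the stencil, about 5 cm above the half of the openings farther from the grip strip. Finish there, still holding the scraper up and touching nothing with it, and leave the sugar shaker, the small tub and the dessert cup where they stand.

Things in the scene. Friction and masses are not known exactly. Their poses are not given: they have to be found in the camera images.
- mat_middle (a point): Spreading board: white plastic, 244 x 204 x 18 mm, too heavy to move, with a thin dark grey baking mat (208 x 126 mm) laid on its middle and two upright steel pins. This point is the centre of the mat's top face, 19.5 mm above the table; x runs along the board's long side away from the robot, y to the left, z up.
- pin_a (a point): Locating pin at the near left corner of the board, at (-85, +77) mm from mat_middle: 10 mm thick, 18 mm tall above the board (16.5 mm above the mat's top), its last 6 mm tapering to 4 mm. The point is on the pin's axis, level with the mat's top.
- pin_b (a point): Locating pin at the far right corner of the board, at (+85, -77) mm from mat_middle; otherwise like pin_a.
- stencil_middle (a point): Stencil: steel sheet 220 x 176 x 4 mm, about 0.2 kg, with twelve round openings of 34 mm and a 12 mm locating hole near each of two opposite corners; lies flat on the table at the start. The point is the centre of its underside; x runs along the long side from the grip strip to the plain end, z up. Seated, it coincides with mat_middle.
- hole_a (a point): Centre of the locating hole (12 mm) that goes over pin_a, level with the underside; at (-85, +77) mm from stencil_middle.
- hole_b (a point): Centre of the locating hole (12 mm) that goes over pin_b, level with the underside; at (+85, -77) mm from stencil_middle.
- stencil_grip (a point): Grip strip of the stencil: upright black strip 12 mm thick (along x), 80 mm long (along y), 28 mm high, across one end of the stencil, its top 42 mm above the underside; below it a 4 mm web, 10 mm high, joins it to the sheet. The point is the middle of the black strip, 28 mm above the underside, at (-100, 0) mm from stencil_middle; axes as the stencil's.
- pocket_mouth (a point): Tool pocket: upright slot of folded stainless sheet on a flanged foot 86 x 152 mm, fixed to the table; slot 6 mm wide (along x), 126 mm long (along y), its floor 10 mm above the table. The point is the centre of the flared mouth, at the very top, 81 mm above the table; z up.
- scraper_grip (a point): Bench scraper, 0.13 kg: steel blade 2 mm thick, 120 mm wide, a round black handle 16.4 mm thick and 136 mm long along its top. It stands in the pocket, blade down. The point is the middle of the handle, on its axis, 114 mm above the table at the start; z points along the blade from edge to handle, y along the handle, x square to the blade; at the start as the pocket's axes within a few degrees.
- scraper_edge (a point): Middle of the scraper's free (lower) edge, 104 mm from scraper_grip along the blade; same axes.
- sugar_shaker_foot (a point): Bystander: steel sugar shaker, 71 mm across, 123 mm tall, beyond the board. Centre of its foot.
- small_tub_foot (a point): Bystander: small white plastic tub 80 x 92 x 66 mm, beyond the board. Centre of its foot.
- dessert_cup_foot (a point): Bystander: small cup of brown dessert, 70 mm across, 34 mm tall, beyond the board. Centre of its foot.
Mind the look-alikes: they are no part of the job. Of the things that look like the part that bears scraper_grip, the largest one is meant.

How it is judged:
On the way, in this order (a step that is already met when the one before it is completed fails the run):
1. the stencil lies flush on the mat over both pins and has been let go (z of stencil_middle in the frame of mat_middle between -0.0015 and 0.0015 m and horizontal distance between hole_a and pin_a below 0.003 m and horizontal distance between hole_b and pin_b below 0.003 m and angle between stencil_middle's own z axis and vertical below 0.015 rad and contact force between stencil and the fingers below 0.05 N), for 0.2 s.
2. the scraper is drawn fully out of its pocket, its edge above the mouth, with the stencil still seated (z of stencil_middle in the frame of mat_middle between -0.0015 and 0.0015 m and horizontal distance between hole_a and pin_a below 0.003 m and horizontal distance between hole_b and pin_b below 0.003 m and angle between stencil_middle's own z axis and vertical below 0.015 rad and height (world z) of scraper_edge above 0.085 m), for 0.1 s.
At the end, for the whole second after the job is handed in: Stencil flush (1.5 mm) with holes within 3 mm of both pins, let go; scraper held still in the fingers, touching nothing else, leaning 30 to 60 deg with handle to grip end, edge level within 10 deg, square within 15 deg, 20 to 100 mm over the far half (x 5 to 105, y within 35 mm of middle) (all of step 1 and angle between scraper_edge's own z axis and vertical between 0.52 and 1.05 rad and angle between scraper_edge's own y axis and vertical between 1.4 and 1.74 rad and angle between the y axis of scraper_edge and the y axis of stencil_middle, either way round below 0.26 rad and z of scraper_edge in the frame of stencil_middle between 0.02 and 0.1 m and x of scraper_edge in the frame of stencil_middle between 0.005 and 0.105 m and y of scraper_edge in the frame of stencil_middle between -0.035 and 0.035 m and x of scraper_grip in the frame of stencil_middle below 0.055 m and contact force between scraper and the fingers above 1 N and contact force between scraper and stencil below 0.1 N and contact force between scraper and board below 0.1 N and linear speed of scraper below 0.05 m/s); the arm keeps its last pose, push and grip.
It fails at once if the sugar shaker is moved by more than 15 mm (distance of sugar_shaker_foot from where it was at the start of the episode above 0.015 m).
It fails at once if the small tub is moved by more than 15 mm (distance of small_tub_foot from where it was at the start of the episode above 0.015 m).
It fails at once if the dessert cup is moved by more than 15 mm (distance of dessert_cup_foot from where it was at the start of the episode above 0.015 m).
It also fails if it takes over 54 s, if anything falls off the work surface, if the arm or the gripper's body presses on something with over 40 N, if the wrist force passes 120 N, or if a joint passes its speed limit or range.

## Robot

A 6-joint arm with a two-finger parallel gripper is mounted at the origin on a cart in front of the work surface, level with it; the furniture and walls round the work are solid. World frame = base frame: x ahead of the robot, y to its left, z up, the work surface at z = 0. Lengths are in m, angles in rad, forces in N, time in s.
With the tool pointing down it reaches from about 0.375 to 0.975 m from the base axis. Payload 3.8 kg.
Tool frame: the origin (TCP) lies at the very end of the fingers, on their centre line; the grasp point (between the pads) lies 19 mm behind it; z points along the fingers, y is the direction in which the jaws open and shut (so a half turn about z gives the same grasp; the last joint's range is limited). The gripper opens to 85 mm and grips with 20 to 120 N. Pads are 22 mm wide; open, the fingers measure 114 mm over their backs; the gripper's body (76 mm by 85 mm) begins 54 mm behind the grasp point. The pads swing forward as they close: fully open they stand 13 mm farther back than shut.
Start: joints at [-1.187, 0.264, 1.604, -0, 1.274, -0.037], TCP at [0.276, -0.616, 0.231] pointing down, gripper open.
Joint ranges: [-2.63, 2.63], [-0.94, 2.18], [0.31, 2.57], [-1.31, 4.45], [0, 2.66], [-2.55, 2.55]. Speed limits (rad/s): [2.57, 2.57, 3.14, 3.14, 3.14, 3.14].

## Interface

Orientations are given as a unit quaternion [w, x, y, z].
In Python, from plant import arm, vision, models gives the robot as it stands.
- The arm moves only by the tool play_rows, never from a script. Its argument "deltas" is a list of rows, each an object with "gripper": the closure, from 0 (fully open) to 1 (shut); "dp": the shift along the tool's x, y, z in m, a list of three; "roll": the turn about the tool's z in degrees. A call has 1 to 12 rows; each row is the pose to reach, as a shift and turn from the pose measured when the call began, along the tool's axes at that moment; what a row does not reach only later rows make up. A row lasts 1/10 s, in which the tool goes at most 50 mm and 8.59 degrees, less where a joint would pass 70% of its speed; a pose out of reach is approached as far as the arm can. A call with a gripper value outside its range is refused whole. The fingers move at their own pace and stop on an object; the grip force is fixed at half the most. Time passes only in rows, so rows that repeat a pose let the fingers close. It gives the time, the measured TCP pose, the force and the opening at its end, in the units of the state.
- arm.sense(): the state, without advancing time (a new reading comes with each control period).
- vision.capture(name): name is "scene" or "side" or "wrist"; returns the picture (384x512x3 uint8, red, green, blue); there is no depth.
- vision.camera_params(name): a dict with "fovy" (degrees; the focal length in pixels is half the picture's height over the tangent of half this angle, whatever the lens; pixels are square), "cx", "cy" (the principal point, pixels), "extrinsics" (4x4, takes a point from world to camera coordinates). Camera axes: x right, y up, looking along -z (the intrinsics and any distortion apply to the point x, -y, -z); pixel columns grow to the right and rows downward; lengths in m; the calibration is good to about 2 mm. The wrist camera is an equidistant fisheye: a pixel r from the principal point sees the ray r / f radians off the axis. A picture is of the moment at which its call begins: read the wrist's pose just before it. camera_params takes no time and is no camera call; for the wrist camera it gives the pose at the moment of the call.
- arm.job_done(): hands the job in, once; it reports no verdict.
Trained networks look in the newest picture that a camera, given by its name, has taken for a name from the list of things; names that differ only in an ending like _2 or _b are one class to them, and where a whole thing is asked for, a point or a joint stands for the part that bears it (a point fixed in the world has none). Each returns a list of dicts, best first, with "conf" (0 to 1); they miss things now and then, are a little off and sometimes report something else, mostly with a low value. They report only what shows in the picture. A call takes as long as a camera call. They do not tell look-alikes from the thing itself.
- models.spot_in(camera, query): "box" ([left, top, right, bottom] in pixels, round what is visible of it).
The state is a dict: "time_s": time; "joint_pos": joint angles; "joint_velocities": joint speeds; "tau": joint torques, N m; "position": TCP position; "orientation": TCP orientation; "wrist_force": force on the tool from outside, world axes, zero at the start; "torque": the same for the moment, N m; "finger_gap": opening from 0.0 (shut) to 1.0 (fully open).
Only numpy, scipy, OpenCV 4.12 (cv2) and the standard library are available. Lean on these libraries where they do the work, as an engineer would, in place of code of your own. Each camera call takes 0.05 s, during which the arm holds its last target.

## Working session

There is one attempt and no reset: what is moved stays moved. The work goes in short steps, Python scripts to look and compute and a tool call to move; the robot and the scene stay as the last step left them, time stands still between calls to the robot, and variables do not carry over. Pictures are saved under pics/ and viewed, and the job is handed in when it is done.

Besides the shell and the picture viewer there is one more tool, called after "Call:" in YAML: its name, and indented under it one key for each argument. play_rows: Moves the arm, as the interface text tells. Its arguments: {"type":"object","properties":{"deltas":{"type":"array","items":{"type":"object","properties":{"gripper":{"type":"number"},"dp":{"type":"array","items":{"type":"number"}},"roll":{"type":"number"}}}}},"required":["deltas"]}

```bash
ls; mkdir -p pics
python3 - <<'E'
from plant import arm,vision,models
import cv2
print(arm.sense())
for n in ["scene","side","wrist"]:
    im=vision.capture(n); cv2.imwrite(f"pics/{n}0.png",im[:,:,::-1])
    p=vision.camera_params(n); print(n,p)
    for q in ["stencil_grip","scraper_grip","pin_a","pin_b","pocket_mouth","mat_middle"]:
        print(q,[(round(d["conf"],2),[round(x) for x in d["box"]]) for d in models.spot_in(n,q)][:4])
E
```

```text
pics
{'time_s': 0.0, 'joint_pos': array([-1.18685217e+00,  2.64749803e-01,  1.60540462e+00, -1.03964978e-05,
        1.27371562e+00, -3.69187027e-02]), 'joint_velocities': array([ 0.00039734,  0.00342285,  0.00030002,  0.00111733, -0.00017814,
       -0.00011697]), 'tau': array([ 2.43269198e-03, -5.15108943e+01, -3.67317331e+01,  1.26094819e-04,
        1.28230458e-02, -8.48673238e-06]), 'position': array([ 0.2754717 , -0.61540675,  0.22994777]), 'orientation': array([-1.12073633e-03,  9.77939935e-01,  2.08883191e-01, -2.01481896e-04]), 'wrist_force': array([-0.40798659,  0.06587257, -0.18477944]), 'torque': array([ 0.012194  ,  0.02458018, -0.03192431]), 'finger_gap': 0.9982982912415455}
scene {'fovy': 51.84533923864337, 'cx': 253.5193429245883, 'cy': 193.35993434287553, 'extrinsics': array([[-0.56186673, -0.82716111,  0.01050119,  0.35632595],
       [ 0.33745643, -0.21759735,  0.91584636, -0.27161022],
       [-0.75526746,  0.51812729,  0.40139155, -0.73635729],
       [ 0.        ,  0.        ,  0.        ,  1.        ]])}
stencil_grip [(0.86, [310, 188, 353, 221]), (0.18, [126, 
[... 808 characters left out ...]
0, 232]), (0.55, [258, 151, 312, 177])]
pocket_mouth [(0.79, [237, 246, 283, 293]), (0.69, [260, 150, 312, 175])]
mat_middle [(0.63, [216, 188, 289, 230])]
wrist {'fovy': 65.70646984690485, 'cx': 255.30562398476698, 'cy': 185.5371778478555, 'extrinsics': array([[ 4.08852811e-01, -9.12600311e-01,  2.26579383e-04,
        -6.75098351e-01],
       [ 8.69770692e-01,  3.89589580e-01, -3.02851288e-01,
         3.99605032e-02],
       [ 2.76293906e-01,  1.24018672e-01,  9.53037799e-01,
        -3.79626601e-01],
       [ 0.00000000e+00,  0.00000000e+00,  0.00000000e+00,
         1.00000000e+00]])}
stencil_grip [(0.43, [113, 2, 133, 5])]
scraper_grip []
pin_a []
pin_b []
pocket_mouth []
mat_middle []
```

View pics/scene0.png

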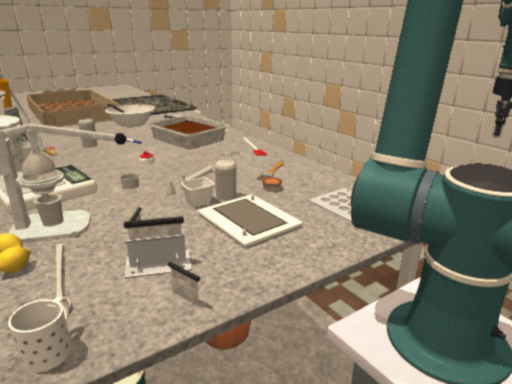

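View pics/side0.png

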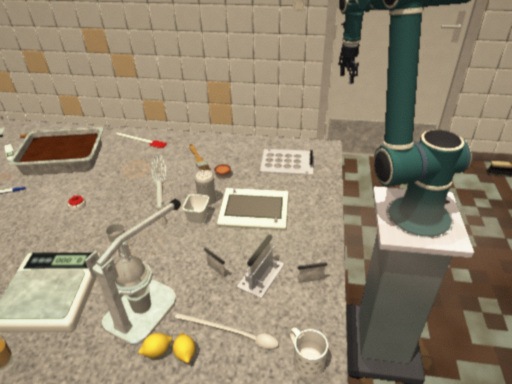

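View pics/wrist0.png

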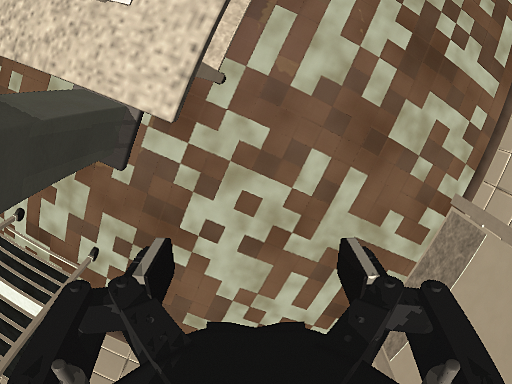

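Run:
```python
import cv2
a=cv2.imread("pics/scene0.png");b=cv2.imread("pics/side0.png")
cv2.imwrite("pics/sc_crop.png",cv2.resize(a[170:300,100:370],(800,385),interpolation=cv2.INTER_CUBIC))
cv2.imwrite("pics/si_crop.png",cv2.resize(b[110:300,190:400],(660,597),interpolation=cv2.INTER_CUBIC))
```

```text
(no output)
```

View pics/sc_crop.png

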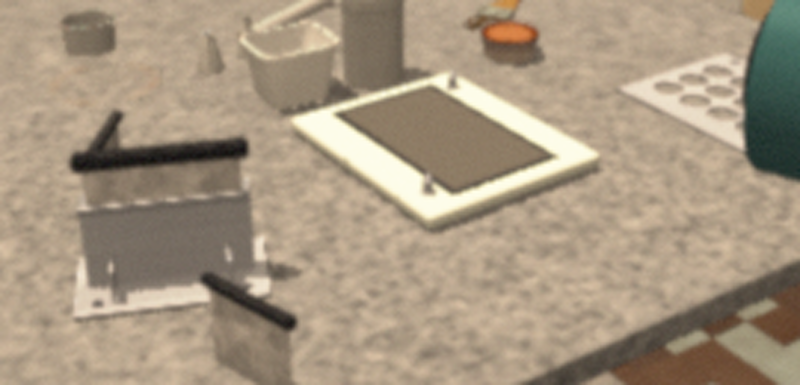

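View pics/si_crop.png

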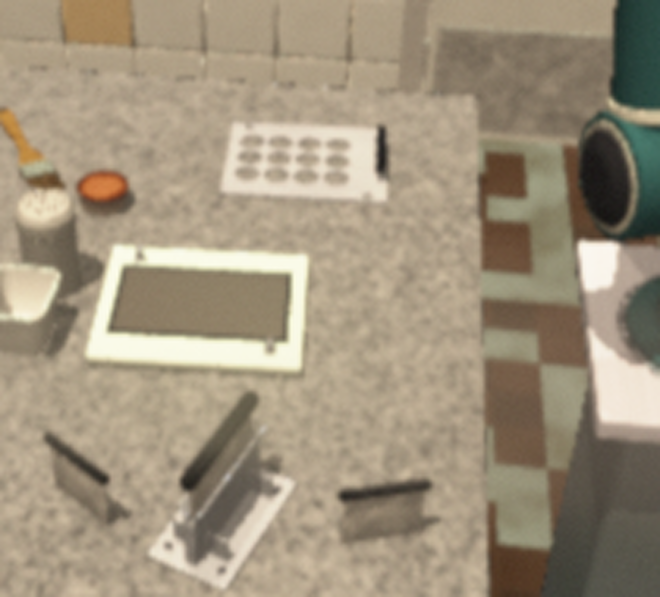

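The candidates for scraper_grip in the side picture are the tool in the pocket at (260,250), a small one standing at (215,260) and a small one at (312,266). The one in the steel pocket is the largest, so I choose it. The crop confirms this: its black handle spans the whole pocket. The stencil is at (288,160), with its grip strip on the robot's side.

```bash
cat > h.py <<'E'
import numpy as np, cv2
from plant import arm,vision,models
def K(p,H=384):
    f=H/2/np.tan(np.radians(p["fovy"])/2); return f,p["cx"],p["cy"]
def ray(p,uv,fish=False):
    f,cx,cy=K(p); E=p["extrinsics"]; R=E[:3,:3]; o=-R.T@E[:3,3]
    a=(uv[0]-cx)/f; b=(uv[1]-cy)/f
    if fish:
        th=np.hypot(a,b); s=np.sin(th)/th if th>1e-9 else 1; d=np.array([a*s,-b*s,-np.cos(th)])
    else: d=np.array([a,-b,-1.])
    d=R.T@d; return o,d/np.linalg.norm(d)
def onz(p,uv,z,fish=False):
    o,d=ray(p,uv,fish); return o+d*(z-o[2])/d[2]
def proj(p,X,fish=False):
    f,cx,cy=K(p); E=p["extrinsics"]; c=E[:3,:3]@np.asarray(X)+E[:3,3]
    x,y,z=c[0],-c[1],-c[2]
    if fish:
        r=np.hypot(x,y); th=np.arctan2(r,z); k=th/r if r>1e-9 else 1/z
        return np.array([cx+f*x*k,cy+f*y*k])
    return np.array([cx+f*x/z,cy+f*y/z])
def tri(obs):
    A=np.zeros((3,3));b=np.zeros(3)
    for p,uv,fish in obs:
        o,d=ray(p,uv,fish); M=np.eye(3)-np.outer(d,d); A+=M;b+=M@o
    return np.linalg.solve(A,b)
def shot(name,fn):
    p=vision.camera_params(name); im=vision.capture(name); cv2.imwrite("pics/"+fn,im[:,:,::-1]); return p,im
def crop(src,dst,x0,y0,x1,y1,s):
    a=cv2.imread("pics/"+src)[y0:y1,x0:x1]; cv2.imwrite("pics/"+dst,cv2.resize(a,None,fx=s,fy=s,interpolation=cv2.INTER_CUBIC))
E
python3 - <<'E'
from h import *
np.set_printoptions(precision=4,suppress=True)
ps=vision.camera_params("side"); pc=vision.camera_params("scene")
s=210/660; S=lambda u,v:(190+u*s,110+v*s)
k=270/800; C=lambda u,v:(100+u*k,170+v*k)
for n,a,z in [("board corners TL",S(113,246),.018),("TR",S(308,255),.018),("BR",S(302,368),.018),("BL",S(88,358),.018),
 ("mat",S(124,266),.0195),("",S(290,273),.0195),("",S(285,340),.0195),("",S(108,332),.0195),
 ("sten",S(233,123),.004),("",S(222,193),.004),("",S(387,198),.004),
 ("grip top far",S(381,127),.042),("grip top near",S(381,172),.042),
 ("pocket handle far",S(250,398),.114),("near",S(188,482),.114),("shaker",S(45,285),0),("tub",S(25,345),0)]:
    print(n,onz(ps,a,z))
print("tri pinA",tri([(ps,S(270,347),0),(pc,C(429,180),0)]))
print("tri pinB",tri([(ps,S(140,256),0),(pc,C(452,80),0)]))
print("pinA top side",onz(ps,S(270,345),.034),"scene",onz(pc,C(429,178),.034))
print("tri handle ends",tri([(ps,S(250,399),0),(pc,C(240,147),0)]),tri([(ps,S(188,480),0),(pc,C(80,161),0)]))
E
```

```text
board corners TL [ 0.7242 -0.0461  0.018 ]
TR [ 0.4824 -0.0597  0.018 ]
BR [0.4711 0.1425 0.018 ]
BL [0.7097 0.1583 0.018 ]
mat [ 0.7022 -0.007   0.0195]
 [ 0.5007 -0.02    0.0195]
 [0.4943 0.1007 0.0195]
 [0.6962 0.114  0.0195]
sten [ 0.6172 -0.3686  0.004 ]
 [ 0.6085 -0.1954  0.004 ]
 [ 0.3913 -0.212   0.004 ]
grip top far [ 0.4067 -0.3246  0.042 ]
grip top near [ 0.4019 -0.2159  0.042 ]
pocket handle far [0.5106 0.294  0.114 ]
near [0.553  0.4088 0.114 ]
shaker [0.7965 0.0183 0.    ]
tub [0.7925 0.1275 0.    ]
tri pinA [0.5097 0.1151 0.0243]
tri pinB [ 0.6865 -0.03    0.0216]
pinA top side [0.5086 0.1273 0.034 ] scene [0.502 0.118 0.034]
tri handle ends [0.5109 0.2911 0.11  ] [0.5537 0.4045 0.1117]
```

```bash
cat >> h.py <<'E'
from scipy.spatial.transform import Rotation as Ro
def Rt(s):
    q=s["orientation"]; return Ro.from_quat([q[1],q[2],q[3],q[0]]).as_matrix()
def go(target,yaw=None):
    s=arm.sense(); R=Rt(s); d=R.T@(np.asarray(target)-s["position"])
    ya=np.degrees(np.arctan2(R[1,1],R[0,1])); r=None
    if yaw is not None:
        dy=(yaw-ya+90)%180-90; r=-dy
    print("t",round(s["time_s"],2),"pos",s["position"].round(4),"yawY",round(ya,2),"tilt",np.degrees(np.arccos(-R[2,2])).round(2),"j",s["joint_pos"].round(2))
    print("dp",d.round(4),"roll",r)
E
python3 - <<'E'
from h import *
go([.40,-.277,.21],4)
E
```

```text
t 1.05 pos [ 0.2757 -0.6161  0.2313] yawY -65.89 tilt 0.0 j [-1.19  0.26  1.6  -0.    1.27 -0.04]
dp [ 0.252  -0.2588  0.0213] roll -69.88971801367026
```

Call:
play_rows:
  deltas:
    - {"dp": [0.252, -0.259, 0.0], "roll": -70, "gripper": 0}
    - {"dp": [0.252, -0.259, 0.0], "roll": -70, "gripper": 0}
    - {"dp": [0.252, -0.259, 0.0], "roll": -70, "gripper": 0}
    - {"dp": [0.252, -0.259, 0.0], "roll": -70, "gripper": 0}
    - {"dp": [0.252, -0.259, 0.0], "roll": -70, "gripper": 0}
    - {"dp": [0.252, -0.259, 0.0], "roll": -70, "gripper": 0}
    - {"dp": [0.252, -0.259, 0.0], "roll": -70, "gripper": 0}
    - {"dp": [0.252, -0.259, 0.0], "roll": -70, "gripper": 0}
    - {"dp": [0.252, -0.259, 0.0], "roll": -70, "gripper": 0}
    - {"dp": [0.252, -0.259, 0.0], "roll": -70, "gripper": 0}
    - {"dp": [0.252, -0.259, 0.0], "roll": -70, "gripper": 0}
    - {"dp": [0.252, -0.259, 0.0], "roll": -70, "gripper": 0}

```text
time_s: 2.25
position: [0.3996, -0.278, 0.2313]
orientation: [-0.0, 0.683, 0.731, -0.0]
wrist_force: [0.1, 1.3, 0.2]
finger_gap: 0.995
```

Run:
```python
from h import *
go([.40,-.277,.21],4)
p,im=shot("wrist","w1.png"); np.save("w1.npy",p["extrinsics"]); print(p["extrinsics"].round(3)); o,d=ray(p,(p["cx"],p["cy"]),1); print(o,d)
shot("side","s1.png"); shot("scene","c1.png")
```

```text
t 2.25 pos [ 0.3996 -0.278   0.2313] yawY 3.92 tilt 0.01 j [-0.66 -0.1   1.99 -0.    1.25 -0.73]
dp [0.0009 0.0005 0.0213] roll -0.08401974415049551
[[ 0.998  0.069  0.    -0.379]
 [-0.065  0.951 -0.303  0.33 ]
 [-0.021  0.303  0.953 -0.287]
 [ 0.     0.     0.     1.   ]]
[ 0.39386238 -0.20063517  0.37395189] [ 0.02113262 -0.30266854 -0.95286157]
```

View pics/w1.png

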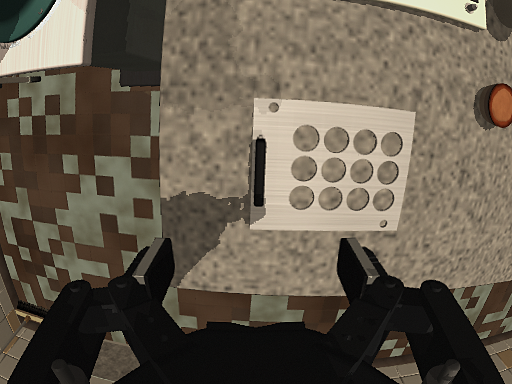

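View pics/c1.png

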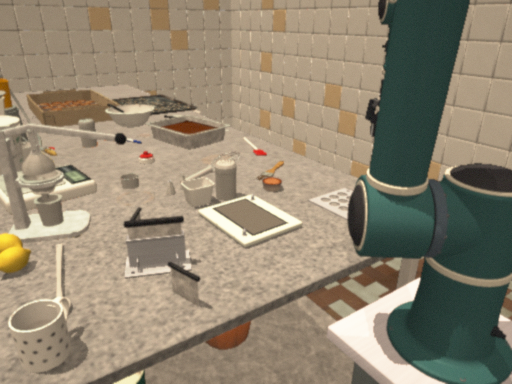

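The wrist picture shows the stencil with hole_a near (273,107), hole_b near (383,224) and the grip strip near (260,172). I'll measure these precisely.

Run:
```python
from h import *
p=vision.camera_params("wrist")
a=cv2.cvtColor(cv2.imread("pics/w1.png"),cv2.COLOR_BGR2GRAY)
# subpixel dark blob centroids
def blob(u,v,r):
    w=a[v-r:v+r+1,u-r:u+r+1].astype(float); bg=np.median(w); m=np.clip(bg-25-w,0,None); yy,xx=np.mgrid[-r:r+1,-r:r+1]; return u+(m*xx).sum()/m.sum(),v+(m*yy).sum()/m.sum()
A=onz(p,blob(273,107,7),.004,1);B=onz(p,blob(383,224,6),.004,1)
print(blob(273,107,7),blob(383,224,6),A,B,np.linalg.norm(A-B),"want",2*np.hypot(85,77))
mid=(A+B)/2; d=B-A; yaw=np.arctan2(d[1],d[0])-np.arctan2(-77,85); print("stencil mid",mid,"yaw",np.degrees(yaw))
g=mid+[-.1*np.cos(yaw),-.1*np.sin(yaw),0]; print("grip",g)
for u in [-.006,.006]:
  for v in [-.04,.04]:
    q=mid+np.array([(-.1+u)*np.cos(yaw)-v*np.sin(yaw),(-.1+u)*np.sin(yaw)+v*np.cos(yaw),0]); q[2]=.042; print(proj(p,q,1))
crop("w1.png","w1c.png",240,90,420,240,4.2)
```

```text
(np.float64(274.00789760348584), np.float64(106.59912854030502)) (np.float64(383.62983682983685), np.float64(223.94405594405595)) [ 0.41798238 -0.21426606  0.004     ] [ 0.59398007 -0.36352131  0.004     ] 0.23076463694373717 want 229.38177782901587
stencil mid [ 0.50598122 -0.28889369  0.004     ] yaw 1.8731880651671948
grip [ 0.40603466 -0.29216243  0.004     ]
[253.81408159 206.68499129]
[256.35911959 140.41456643]
[263.79645852 207.02350757]
[267.00268634 140.82719284]
```

View pics/w1c.png

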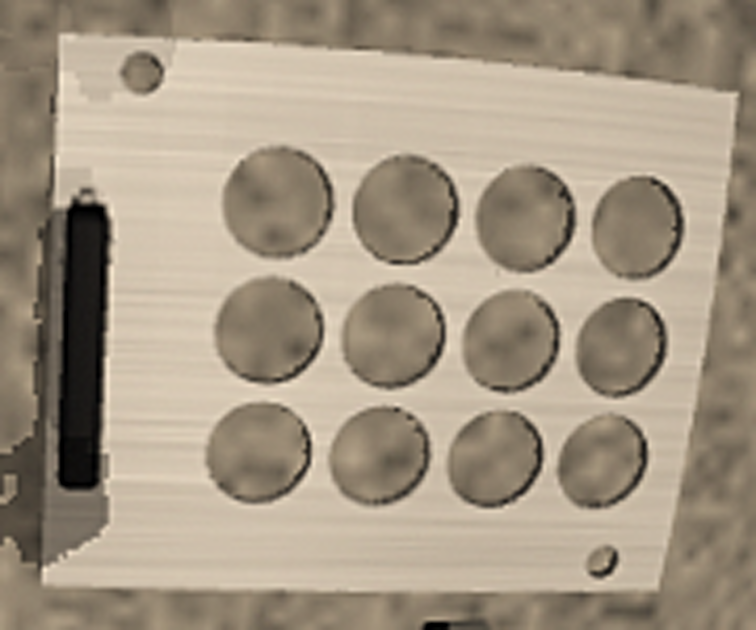

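Run:
```python
from h import *
go([.406,-.291,.012],2)
```

```text
t 2.4 pos [ 0.3996 -0.2776  0.2311] yawY 3.98 tilt 0.02 j [-0.66 -0.1   1.99 -0.    1.25 -0.73]
dp [-0.0139  0.0055  0.2191] roll 1.9814621025943637
```

Call:
play_rows:
  deltas:
    - {"dp": [-0.014, 0.0055, 0.05], "roll": 2, "gripper": 0}
    - {"dp": [-0.014, 0.0055, 0.1], "roll": 2, "gripper": 0}
    - {"dp": [-0.014, 0.0055, 0.15], "roll": 2, "gripper": 0}
    - {"dp": [-0.014, 0.0055, 0.19], "roll": 2, "gripper": 0}
    - {"dp": [-0.014, 0.0055, 0.21], "roll": 2, "gripper": 0}
    - {"dp": [-0.014, 0.0055, 0.219], "roll": 2, "gripper": 0}
    - {"dp": [-0.014, 0.0055, 0.219], "roll": 2, "gripper": 0.2}
    - {"dp": [-0.014, 0.0055, 0.219], "roll": 2, "gripper": 1}
    - {"dp": [-0.014, 0.0055, 0.219], "roll": 2, "gripper": 1}
    - {"dp": [-0.014, 0.0055, 0.219], "roll": 2, "gripper": 1}
    - {"dp": [-0.014, 0.0055, 0.219], "roll": 2, "gripper": 1}
    - {"dp": [-0.014, 0.0055, 0.219], "roll": 2, "gripper": 1}

```text
time_s: 3.6
position: [0.4068, -0.2918, 0.0135]
orientation: [0.001, 0.695, 0.719, -0.0]
wrist_force: [-0.7, 0.5, 6.2]
finger_gap: 0.126
```

Run:
```python
from h import *
go([.406,-.291,.012],2); print(arm.sense()["finger_gap"],arm.sense()["wrist_force"],arm.sense()["torque"])
p,im=shot("wrist","w2.png");
```

```text
t 3.6 pos [ 0.4068 -0.2918  0.0135] yawY 1.99 tilt 0.11 j [-0.67  0.18  2.16 -0.    0.8  -0.71]
dp [ 0.0008 -0.0008  0.0015] roll -0.011837193439987459
0.12637658152835438 [-0.70757634  0.45789735  6.1987198 ] [0.05416821 0.13262613 0.06345692]
```

View pics/w2.png

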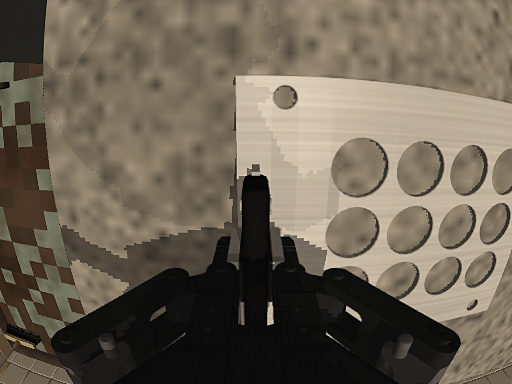

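Grasped. Both hole_a (285,97) and hole_b (472,305) show in the wrist picture. Next I lift.

Call:
play_rows:
  deltas:
    - {"dp": [0, 0, -0.02], "roll": 0, "gripper": 1}
    - {"dp": [0, 0, -0.05], "roll": 0, "gripper": 1}
    - {"dp": [0, 0, -0.08], "roll": 0, "gripper": 1}
    - {"dp": [0, 0, -0.11], "roll": 0, "gripper": 1}
    - {"dp": [0, 0, -0.13], "roll": 0, "gripper": 1}
    - {"dp": [0, 0, -0.13], "roll": 0, "gripper": 1}

```text
time_s: 4.25
position: [0.4084, -0.293, 0.1466]
orientation: [0.004, 0.695, 0.719, 0.0]
wrist_force: [0.7, 0.0, -2.1]
finger_gap: 0.13
```

Run:
```python
from h import *
go([.406,-.291,.012],2); print(arm.sense()["finger_gap"],arm.sense()["wrist_force"],arm.sense()["torque"])
p,im=shot("wrist","w3.png"); shot("side","s3.png")
crop("s3.png","s3c.png",190,80,400,260,3.1)
```

```text
t 4.25 pos [ 0.4084 -0.293   0.1466] yawY 1.99 tilt 0.46 j [-0.67  0.    2.06 -0.    1.07 -0.71]
dp [ 0.0028 -0.0031  0.1346] roll -0.006854246653006157
0.13002133234356245 [ 0.70249415  0.04195067 -2.07840352] [-0.01937454  0.17884329  0.04082121]
```

View pics/w3.png

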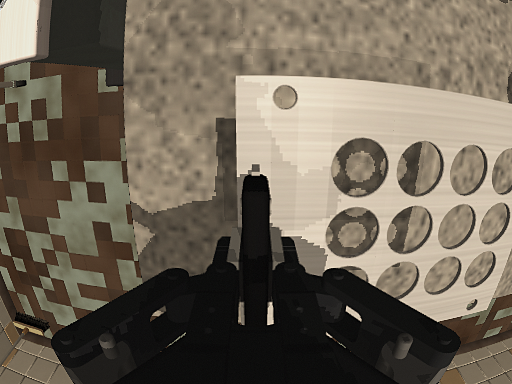

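View pics/s3c.png

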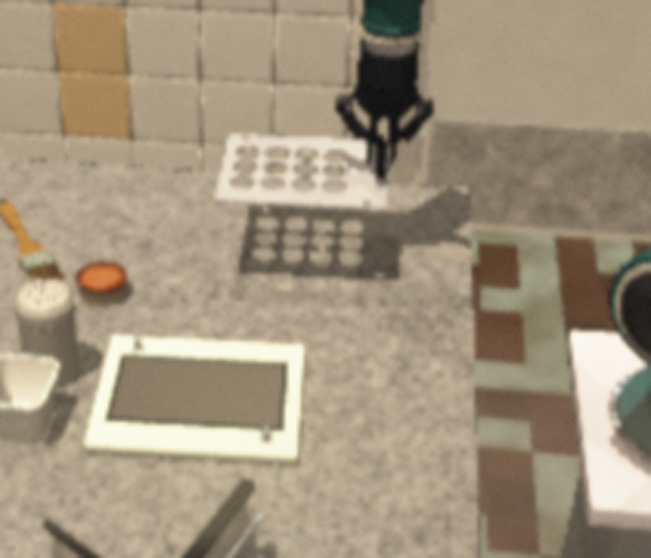

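Run:
```python
from h import *
go([.497,.043,.147],3.6); print(Rt(arm.sense()).round(4))
```

```text
t 4.35 pos [ 0.4062 -0.2913  0.1428] yawY 2.0 tilt 0.08 j [-0.67  0.01  2.07 -0.    1.07 -0.71]
dp [ 0.3309  0.1024 -0.0044] roll -1.6049057928377977
[[-3.480e-02  9.994e-01  8.000e-04]
 [ 9.994e-01  3.480e-02 -1.000e-03]
 [-1.100e-03  8.000e-04 -1.000e+00]]
```

Call:
play_rows:
  deltas:
    - {"dp": [0.02, 0.006, 0], "roll": -0.2, "gripper": 1}
    - {"dp": [0.06, 0.019, 0], "roll": -0.5, "gripper": 1}
    - {"dp": [0.1, 0.031, 0], "roll": -1, "gripper": 1}
    - {"dp": [0.14, 0.043, 0], "roll": -1.6, "gripper": 1}
    - {"dp": [0.18, 0.056, 0], "roll": -1.6, "gripper": 1}
    - {"dp": [0.22, 0.068, 0], "roll": -1.6, "gripper": 1}
    - {"dp": [0.26, 0.08, 0], "roll": -1.6, "gripper": 1}
    - {"dp": [0.295, 0.091, 0], "roll": -1.6, "gripper": 1}
    - {"dp": [0.32, 0.099, 0], "roll": -1.6, "gripper": 1}
    - {"dp": [0.331, 0.102, 0], "roll": -1.6, "gripper": 1}
    - {"dp": [0.331, 0.102, 0], "roll": -1.6, "gripper": 1}
    - {"dp": [0.331, 0.102, 0], "roll": -1.6, "gripper": 1}

```text
time_s: 5.55
position: [0.4954, 0.0424, 0.1412]
orientation: [-0.0, 0.684, 0.729, -0.001]
wrist_force: [0.1, -0.8, -2.2]
finger_gap: 0.126
```

Run:
```python
from h import *
go([.497,.043,.147],3.6); print(arm.sense()["finger_gap"])
p,im=shot("wrist","w4.png"); shot("side","s4.png"); shot("scene","c4.png")
crop("s4.png","s4c.png",190,80,400,260,3.1)
crop("c4.png","c4c.png",170,140,340,270,4)
```

```text
t 5.55 pos [0.4954 0.0424 0.1412] yawY 3.62 tilt 0.16 j [ 0.04  0.    2.07 -0.    1.07 -0.03]
dp [ 0.0005  0.0016 -0.0058] roll 0.016851372536891063
0.12560889473940012
```

View pics/w4.png

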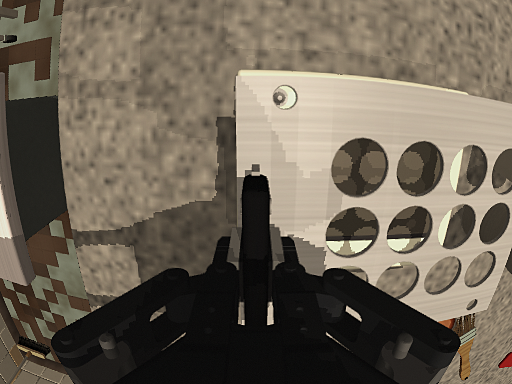

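View pics/s4c.png

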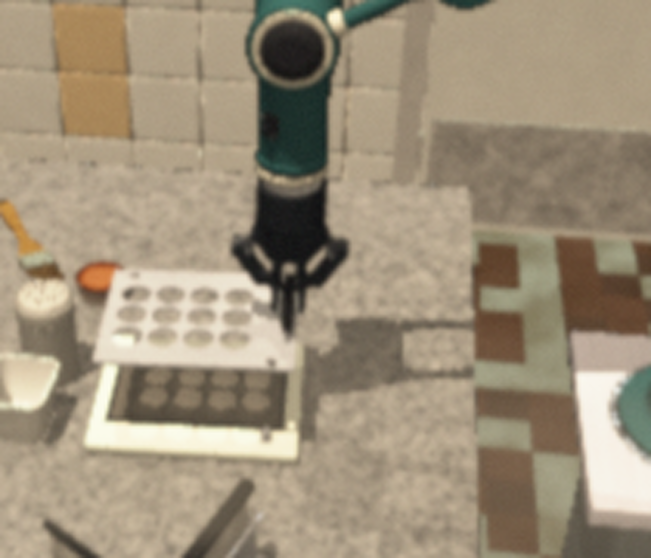

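View pics/c4c.png

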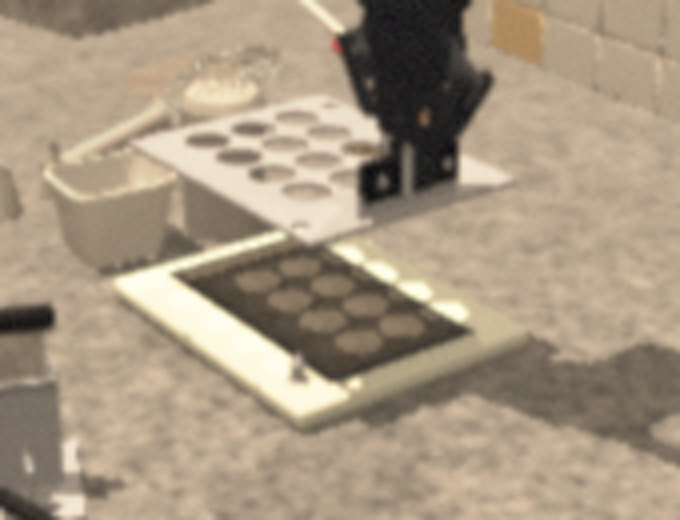

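Run:
```python
from h import *
crop("w4.png","w4a.png",225,60,345,130,6.5)
crop("w4.png","w4b.png",420,60,512,130,6.5)
crop("w4.png","w4d.png",430,280,512,340,8)
a=np.vstack([cv2.resize(cv2.imread("pics/w4a.png"),(780,300)),]);
```

```text
(no output)
```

View pics/w4a.png

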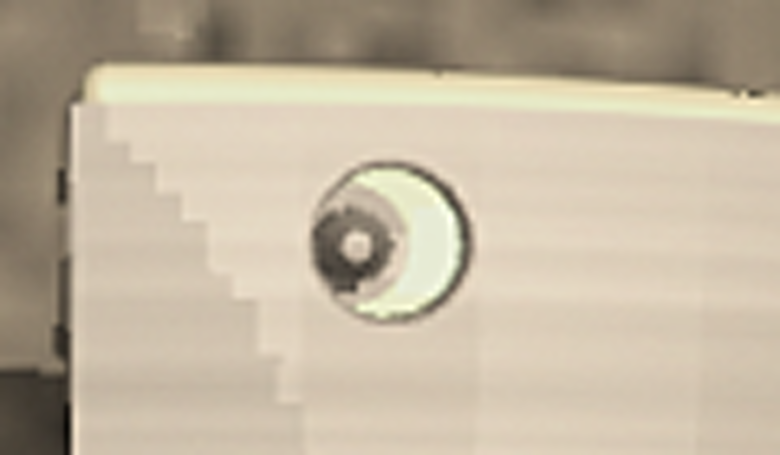

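View pics/w4b.png

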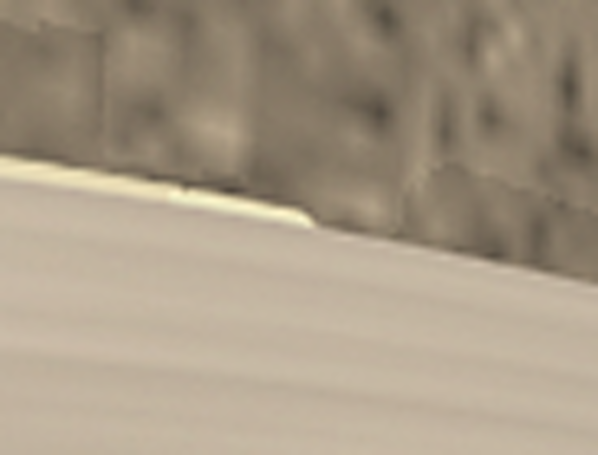

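View pics/w4d.png

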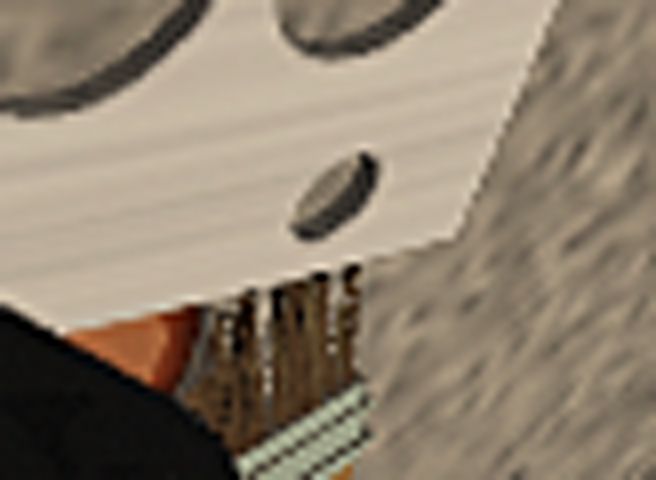

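Run:
```python
from h import *
np.set_printoptions(precision=4,suppress=True)
p=vision.camera_params("wrist"); s=arm.sense(); print(s["position"])
zs=s["position"][2]-.0135; print("underside",zs)
A=onz(p,(285,97.2),zs+.004,1);B=onz(p,(472,304.5),zs+.004,1)
d=B-A;yaw=np.arctan2(d[1],d[0])-np.arctan2(-77,85)
print("holes",A,B,np.linalg.norm(d),np.degrees(yaw),"mid",(A+B)/2)
P=onz(p,(279.9,97.85),.036,1);print("pinA",P, "A-P",A-P)
c=[onz(p,q,.018,1) for q in [(239.6,70.2),(292.7,71.0),(420,84.2),(466.2,92.8)]];print(np.array(c))
e=c[3]-c[0];print("board yaw",np.degrees(np.arctan2(e[1],e[0])),np.linalg.norm(e), np.degrees(np.arctan2((c[2]-c[1])[1],(c[2]-c[1])[0])))
y=np.radians(3.6);R=np.array([[np.cos(y),-np.sin(y)],[np.sin(y),np.cos(y)]])
print("mat mid via pinA",P[:2]-R@[-.085,.077])
for n,z in (("scene",0),("side",0)):
    q=vision.camera_params(n)
    print(n,"A",proj(q,A),"B",proj(q,B),"P",proj(q,P))
```

```text
[0.4961 0.0419 0.1421]
underside 0.12863822327460486
holes [0.5061 0.1186 0.1326] [ 0.6849 -0.0241  0.1326] 0.22876782856882472 3.5947005149680256 mid [0.5955 0.0472 0.1326]
pinA [0.5115 0.1172 0.036 ] A-P [-0.0054  0.0014  0.0966]
[[0.4759 0.1395 0.018 ]
 [0.5226 0.1421 0.018 ]
 [0.6505 0.1479 0.018 ]
 [0.7125 0.1507 0.018 ]]
board yaw 2.6993393241804644 0.2367891052277838 2.592078586641662
mat mid via pinA [0.6012 0.0457]
scene A [243.8034 195.3918] B [251.1815 165.2769] P [243.109  227.8763]
side A [277.3637 196.2906] B [233.3063 168.1956] P [275.4163 217.3488]
```

Run:
```python
from h import *
L=[]
for f,u,v in [("side0.png",276,220),("side0.png",234,191),("scene0.png",244,231),("scene0.png",253,198)]:
    a=cv2.imread("pics/"+f)[v-12:v+12,u-12:u+12]; L.append(cv2.resize(a,(380,290),interpolation=cv2.INTER_NEAREST))
cv2.imwrite("pics/pins.png",np.vstack([np.hstack(L[:2]),np.hstack(L[2:])]))
```

```text
(no output)
```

View pics/pins.png

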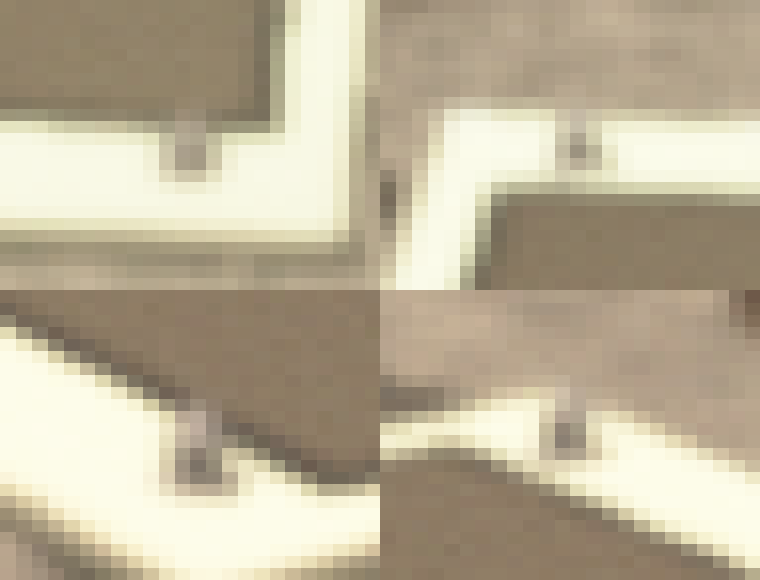

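Run:
```python
from h import *
np.set_printoptions(precision=4,suppress=True)
o={"side":((275.44,216.9),(233.94,187.9)),"scene":((244.4,227.4),(252.5,194.6))}
for n,(a,b) in o.items():
    q=vision.camera_params(n)
    A=onz(q,a,.035);B=onz(q,b,.035);d=B-A
    print(n,A,B,np.linalg.norm(d),np.degrees(np.arctan2(d[1],d[0])-np.arctan2(-77,85)),"mid",(A+B)/2)
q1,q2=[vision.camera_params(n) for n in o]
A=tri([(q1,o["side"][0],0),(q2,o["scene"][0],0)]);B=tri([(q1,o["side"][1],0),(q2,o["scene"][1],0)]);d=B-A
print("tri",A,B,np.linalg.norm(d),np.degrees(np.arctan2(d[1],d[0])-np.arctan2(-77,85)))
# wrist: stencil left edge for bias check
p=vision.camera_params("wrist"); zs=arm.sense()["position"][2]-.0135
X=[onz(p,q,zs+.004,1) for q in [(236.3,76),(345,79.2),(420,88.5),(512,103)]];print(np.array(X)); e=X[3]-X[0];print(np.degrees(np.arctan2(e[1],e[0])))
```

```text
side [0.5118 0.1137 0.035 ] [ 0.6886 -0.0311  0.035 ] 0.22854687943173183 2.867499252859322 mid [0.6002 0.0413 0.035 ]
scene [0.5134 0.1119 0.035 ] [ 0.6807 -0.0272  0.035 ] 0.2176034644232423 2.431200923089136 mid [0.597  0.0423 0.035 ]
tri [0.5118 0.1133 0.0355] [ 0.6895 -0.034   0.0312] 0.23080067075193927 2.5183549595785077
[[0.4809 0.1278 0.1326]
 [0.5366 0.1312 0.1326]
 [0.5822 0.1332 0.1326]
 [0.6628 0.1397 0.1326]]
3.7250692308193547
```

Call:
play_rows:
  deltas:
    - {"dp": [-0.0015, 0.004, 0.01], "roll": 0.95, "gripper": 1}
    - {"dp": [-0.0015, 0.004, 0.03], "roll": 0.95, "gripper": 1}
    - {"dp": [-0.0015, 0.004, 0.05], "roll": 0.95, "gripper": 1}
    - {"dp": [-0.0015, 0.004, 0.06], "roll": 0.95, "gripper": 1}
    - {"dp": [-0.0015, 0.004, 0.067], "roll": 0.95, "gripper": 1}
    - {"dp": [-0.0015, 0.004, 0.067], "roll": 0.95, "gripper": 1}
    - {"dp": [-0.0015, 0.004, 0.067], "roll": 0.95, "gripper": 1}

```text
time_s: 6.4
position: [0.5007, 0.0404, 0.0756]
orientation: [0.001, 0.691, 0.723, -0.0]
wrist_force: [0.2, -0.1, -2.4]
finger_gap: 0.129
```

Run:
```python
from h import *
go([.497,.043,.147],2.65)
p,im=shot("wrist","w5.png"); shot("side","s5.png")
crop("w5.png","w5a.png",225,60,345,130,6.5)
crop("w5.png","w5d.png",430,270,512,330,8)
crop("s5.png","s5c.png",205,150,305,240,6)
```

```text
t 6.4 pos [0.5007 0.0404 0.0756] yawY 2.54 tilt 0.09 j [ 0.03  0.09  2.12 -0.    0.93 -0.01]
dp [ 0.0027 -0.0036 -0.0714] roll -0.1114124145736497
```

View pics/w5a.png

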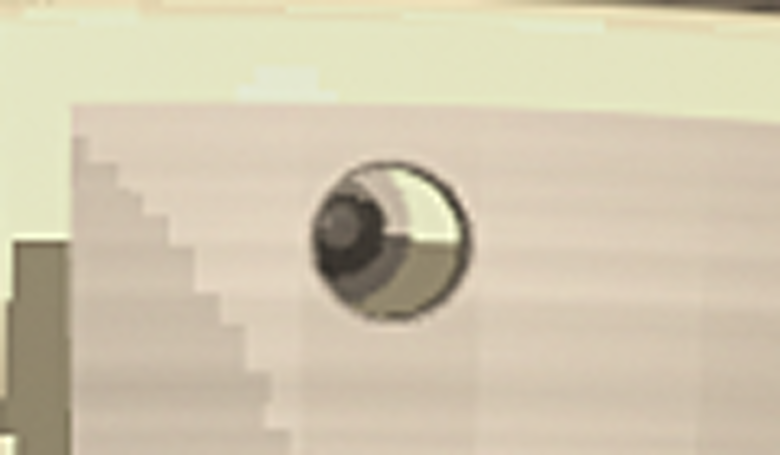

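View pics/w5d.png

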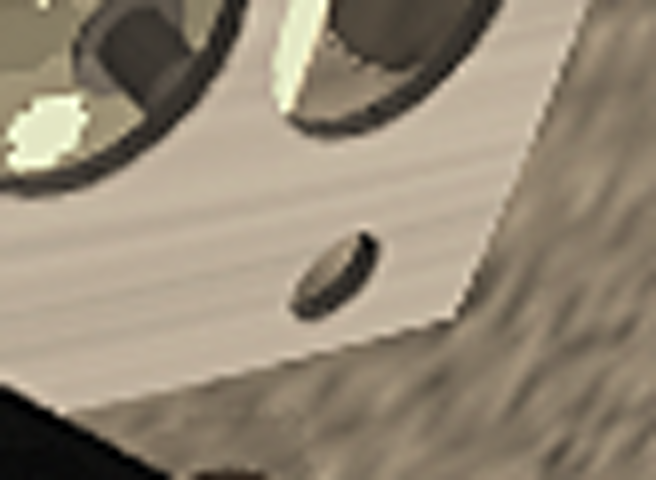

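View pics/s5c.png

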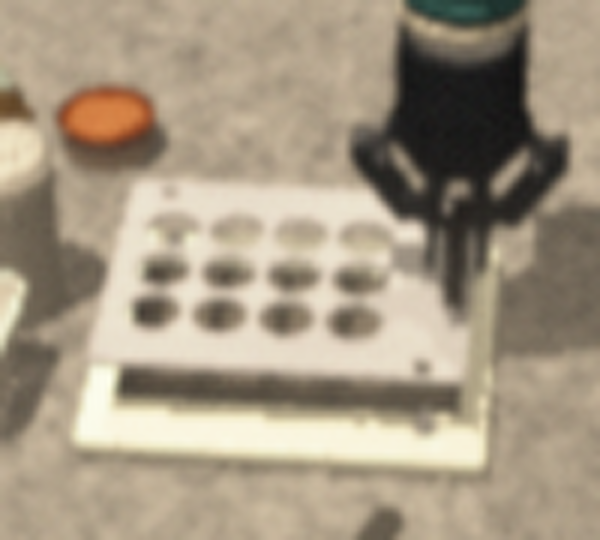

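Run:
```python
from h import *
np.set_printoptions(precision=4,suppress=True)
p=vision.camera_params("wrist"); s=arm.sense()
zs=s["position"][2]-.0135
A=onz(p,(285,97.2),zs+.004,1)
for z in (.034,.036,.038):
  P=onz(p,(277.8,94.8),z,1);print("pinA",P,"A-P",A-P)
B=onz(p,(472,305),zs+.004,1)
for u,v in ((471.5,304.3),(472,305)):
  B=onz(p,(u,v),zs+.004,1);d=B-A;print(A,B,np.linalg.norm(d),np.degrees(np.arctan2(d[1],d[0])-np.arctan2(-77,85)))
# prediction of hole px when perfect: where would tip appear
R=Rt(s); print("P-A in tool", R.T@(onz(p,(277.8,94.8),.036,1)-A))
```

```text
pinA [0.5112 0.118  0.034 ] A-P [ 0.0012 -0.001   0.0327]
pinA [0.5111 0.118  0.036 ] A-P [ 0.0014 -0.001   0.0307]
pinA [0.5109 0.118  0.038 ] A-P [ 0.0015 -0.001   0.0287]
[0.5124 0.117  0.0667] [ 0.6885 -0.0286  0.0667] 0.22848807212862324 2.5837455927707684
[0.5124 0.117  0.0667] [ 0.6897 -0.0295  0.0667] 0.2300073702852172 2.5809323932270707
P-A in tool [ 0.0011 -0.0014  0.0307]
```

Call:
play_rows:
  deltas:
    - {"dp": [0.001, -0.0013, 0.01], "roll": 0, "gripper": 1}
    - {"dp": [0.001, -0.0013, 0.02], "roll": 0, "gripper": 1}
    - {"dp": [0.001, -0.0013, 0.023], "roll": 0, "gripper": 1}
    - {"dp": [0.001, -0.0013, 0.023], "roll": 0, "gripper": 1}

```text
time_s: 6.9
position: [0.4986, 0.0415, 0.0519]
orientation: [0.0, 0.691, 0.723, -0.001]
wrist_force: [-0.8, -0.0, -3.0]
finger_gap: 0.132
```

Run:
```python
from h import *
go([.497,.043,.147],2.65)
p,im=shot("wrist","w6.png"); shot("side","s6.png"); shot("scene","c6.png")
crop("w6.png","w6a.png",225,60,345,130,6.5)
crop("w6.png","w6d.png",430,270,512,330,8)
a=cv2.imread("pics/s6.png")[170:240,205:305];b=cv2.imread("pics/c6.png")[160:250,190:310]
cv2.imwrite("pics/sc6.png",np.hstack([cv2.resize(x,(400,320),interpolation=cv2.INTER_CUBIC) for x in (a,b)]))
```

```text
t 6.9 pos [0.4986 0.0415 0.0519] yawY 2.56 tilt 0.09 j [ 0.03  0.12  2.13 -0.    0.88 -0.01]
dp [ 0.0015 -0.0016 -0.0951] roll -0.09135889910665185
```

View pics/w6a.png

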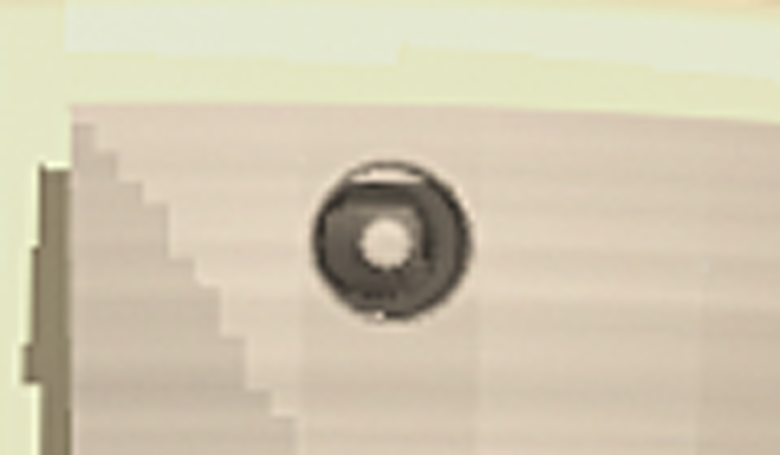

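View pics/w6d.png

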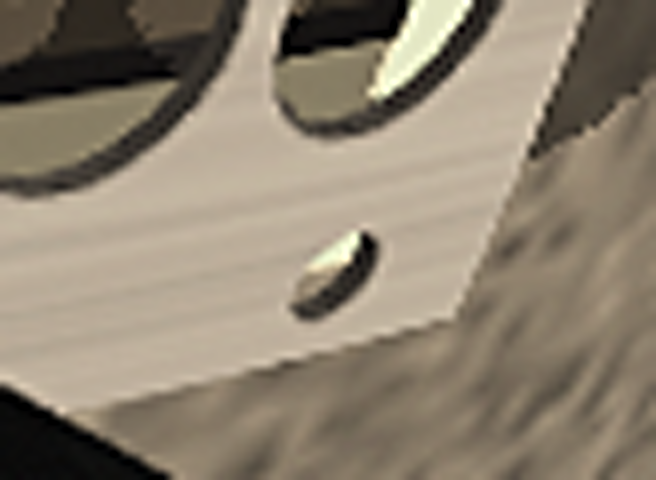

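View pics/sc6.png

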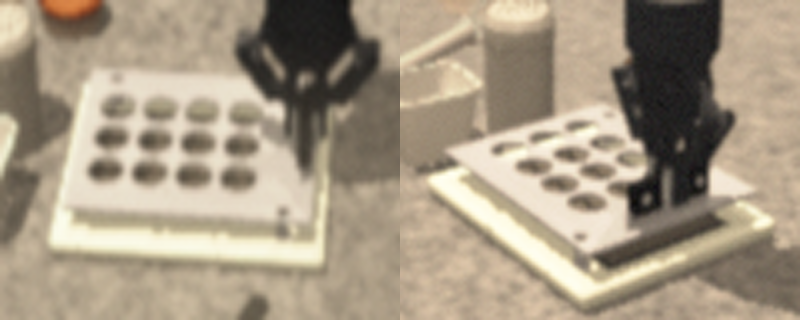

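Call:
play_rows:
  deltas:
    - {"dp": [0, 0, 0.004], "roll": 0, "gripper": 1}
    - {"dp": [0, 0, 0.008], "roll": 0, "gripper": 1}
    - {"dp": [0, 0, 0.01], "roll": 0, "gripper": 1}
    - {"dp": [0, 0, 0.01], "roll": 0, "gripper": 1}

```text
time_s: 7.45
position: [0.4995, 0.0414, 0.0426]
orientation: [0.001, 0.691, 0.723, -0.0]
wrist_force: [-0.5, 0.0, -2.8]
finger_gap: 0.131
```

Run:
```python
from h import *
go([.497,.043,.147],2.65)
p,im=shot("wrist","w7.png"); shot("side","s7.png"); shot("scene","c7.png"); print(arm.sense()["wrist_force"],arm.sense()["torque"])
a=cv2.imread("pics/s7.png")[170:240,205:305];b=cv2.imread("pics/c7.png")[160:250,190:310];c=cv2.imread("pics/w7.png");
cv2.imwrite("pics/sc7.png",np.vstack([np.hstack([cv2.resize(x,(400,300),interpolation=cv2.INTER_CUBIC) for x in y]) for y in ((a,b),(c[60:130,250:343],c[260:340,405:512]))]))
```

```text
t 7.45 pos [0.4995 0.0414 0.0426] yawY 2.55 tilt 0.1 j [ 0.03  0.14  2.14 -0.    0.86 -0.01]
dp [ 0.0016 -0.0023 -0.1044] roll -0.09852022654662562
[-0.09075603 -0.04438856 -2.86164114] [-0.04150131  0.21675725  0.04428289]
```

View pics/sc7.png

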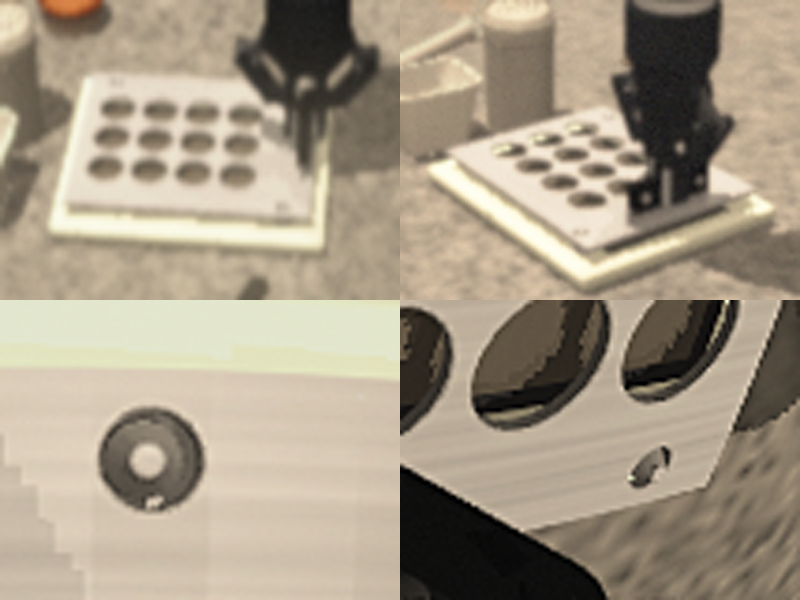

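Call:
play_rows:
  deltas:
    - {"dp": [0, 0, 0.003], "roll": 0, "gripper": 1}
    - {"dp": [0, 0, 0.006], "roll": 0, "gripper": 1}
    - {"dp": [0, 0, 0.009], "roll": 0, "gripper": 1}
    - {"dp": [0, 0, 0.01], "roll": 0, "gripper": 1}
    - {"dp": [0, 0, 0.01], "roll": 0, "gripper": 1}

```text
time_s: 8.1
position: [0.5002, 0.0414, 0.0331]
orientation: [0.001, 0.691, 0.723, 0.0]
wrist_force: [0.2, -0.3, -2.9]
finger_gap: 0.128
```

Run:
```python
from h import *
go([.497,.043,.147],2.65)
p,im=shot("wrist","w8.png"); shot("side","s8.png"); shot("scene","c8.png"); print(arm.sense()["wrist_force"],arm.sense()["torque"])
a=cv2.imread("pics/s8.png")[170:240,205:305];b=cv2.imread("pics/c8.png")[160:250,190:310];c=cv2.imread("pics/w8.png");
cv2.imwrite("pics/sc8.png",np.vstack([np.hstack([cv2.resize(x,(400,300),interpolation=cv2.INTER_CUBIC) for x in y]) for y in ((a,b),(c[60:130,250:343],c[260:340,405:512]))]))
```

```text
t 8.1 pos [0.5002 0.0414 0.0331] yawY 2.55 tilt 0.14 j [ 0.03  0.15  2.14 -0.    0.84 -0.01]
dp [ 0.0015 -0.0029 -0.1139] roll -0.0962673030777097
[ 0.70337447 -0.0483454  -2.40903803] [0.00494184 0.21838028 0.00441512]
```

View pics/sc8.png

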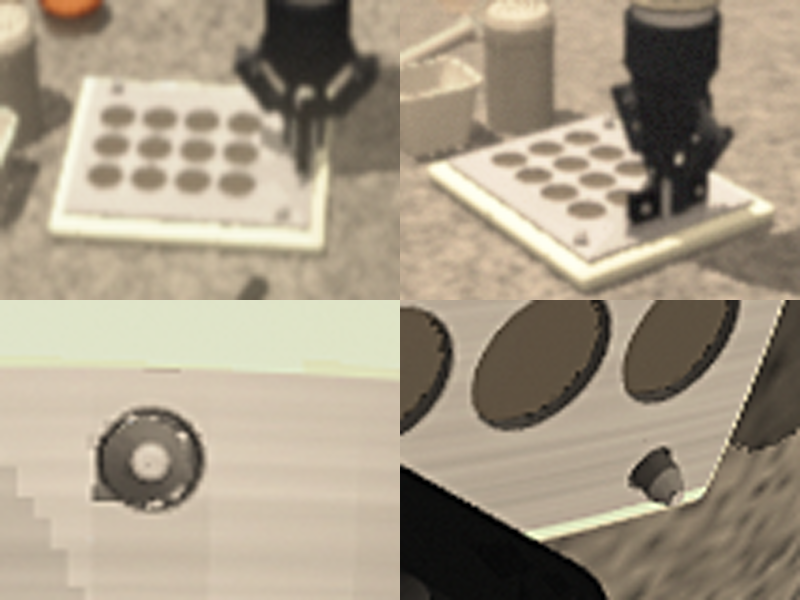

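Both pins show through their holes. I'll press lightly and then let go.

Call:
play_rows:
  deltas:
    - {"dp": [0, 0, 0.001], "roll": 0, "gripper": 1}
    - {"dp": [0, 0, 0.0015], "roll": 0, "gripper": 1}
    - {"dp": [0, 0, 0.0015], "roll": 0, "gripper": 1}
    - {"dp": [0, 0, 0.0015], "roll": 0, "gripper": 0.7}
    - {"dp": [0, 0, 0.001], "roll": 0, "gripper": 0.4}
    - {"dp": [0, 0, 0], "roll": 0, "gripper": 0}
    - {"dp": [0, 0, 0], "roll": 0, "gripper": 0}
    - {"dp": [0, 0, 0], "roll": 0, "gripper": 0}
    - {"dp": [0, 0, 0], "roll": 0, "gripper": 0}

```text
time_s: 9.15
position: [0.5002, 0.0414, 0.0331]
orientation: [0.001, 0.691, 0.723, 0.0]
wrist_force: [-0.3, -0.4, 0.7]
finger_gap: 1.002
```

Run:
```python
from h import *
go([.50,.043,.2],2.65);print(arm.sense()["finger_gap"])
p,im=shot("wrist","w9.png"); shot("side","s9.png"); shot("scene","c9.png"); print(arm.sense()["wrist_force"],arm.sense()["torque"])
a=cv2.imread("pics/s9.png")[170:240,205:305];b=cv2.imread("pics/c9.png")[160:250,190:310];c=cv2.imread("pics/w9.png");
cv2.imwrite("pics/sc9.png",np.vstack([np.hstack([cv2.resize(x,(400,300),interpolation=cv2.INTER_CUBIC) for x in y]) for y in ((a,b),(c,c[200:384,280:512]))]))
```

```text
t 9.15 pos [0.5002 0.0414 0.0331] yawY 2.56 tilt 0.15 j [ 0.03  0.15  2.14 -0.    0.84 -0.01]
dp [ 0.0013  0.0002 -0.1669] roll -0.0926195180858258
1.0016512753671318
[-0.80111523 -0.13420824 -0.32751012] [ 0.02058394 -0.0348384  -0.03249208]
```

View pics/sc9.png

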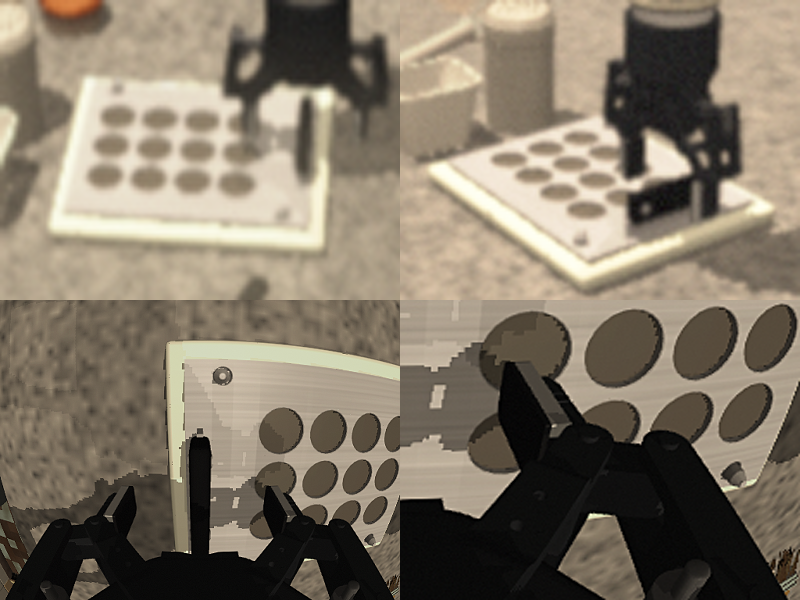

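Run:
```python
from h import *
go([.532,.348,.25],-20.8)
```

```text
t 9.3 pos [0.5001 0.0414 0.0331] yawY 2.55 tilt 0.14 j [ 0.03  0.15  2.14 -0.    0.84 -0.01]
dp [ 0.3046  0.0459 -0.2173] roll 23.352142841731975
```

Call:
play_rows:
  deltas:
    - {"dp": [0, 0, -0.01], "roll": 0, "gripper": 0}
    - {"dp": [0, 0, -0.04], "roll": 0, "gripper": 0}
    - {"dp": [0, 0, -0.08], "roll": 0, "gripper": 0}
    - {"dp": [0, 0, -0.13], "roll": 0, "gripper": 0}
    - {"dp": [0, 0, -0.18], "roll": 0, "gripper": 0}
    - {"dp": [0, 0, -0.217], "roll": 0, "gripper": 0}

```text
time_s: 9.9
position: [0.5006, 0.0418, 0.2547]
orientation: [0.003, 0.691, 0.723, 0.002]
wrist_force: [0.5, -0.4, -0.1]
finger_gap: 1.001
```

Run:
```python
from h import *
go([.532,.348,.25],-20.8)
```

```text
t 9.9 pos [0.5006 0.0418 0.2547] yawY 2.56 tilt 0.4 j [ 0.03 -0.09  1.94 -0.    1.28 -0.01]
dp [0.3045 0.045  0.0046] roll 23.355390621755035
```

Call:
play_rows:
  deltas:
    - {"dp": [0.05, 0.007, 0], "roll": 8, "gripper": 0}
    - {"dp": [0.1, 0.015, 0], "roll": 16, "gripper": 0}
    - {"dp": [0.15, 0.022, 0], "roll": 23.4, "gripper": 0}
    - {"dp": [0.2, 0.03, 0], "roll": 23.4, "gripper": 0}
    - {"dp": [0.25, 0.037, 0], "roll": 23.4, "gripper": 0}
    - {"dp": [0.285, 0.042, 0], "roll": 23.4, "gripper": 0}
    - {"dp": [0.3, 0.045, 0], "roll": 23.4, "gripper": 0}
    - {"dp": [0.304, 0.045, 0], "roll": 23.4, "gripper": 0}
    - {"dp": [0.304, 0.045, 0], "roll": 23.4, "gripper": 0}

```text
time_s: 10.8
position: [0.5317, 0.3471, 0.2546]
orientation: [0.003, 0.823, 0.568, 0.002]
wrist_force: [0.6, -0.2, 0.0]
finger_gap: 1.002
```

Run:
```python
from h import *
go([.532,.348,.25],-20.8); print(Rt(arm.sense()).round(4))
p,im=shot("wrist","w10.png"); shot("side","s10.png"); shot("scene","c10.png")
a=cv2.imread("pics/s10.png")[170:240,205:305];b=cv2.imread("pics/c10.png")[160:250,190:310]
cv2.imwrite("pics/sc10.png",np.hstack([cv2.resize(x,(400,300),interpolation=cv2.INTER_CUBIC) for x in (a,b)]))
```

```text
t 10.8 pos [0.5317 0.3471 0.2546] yawY -20.81 tilt 0.39 j [ 0.54  0.17  1.67 -0.01  1.29  0.91]
dp [ 0.001  -0.0001  0.0046] roll -0.005014964540919209
[[ 3.552e-01  9.348e-01  6.500e-03]
 [ 9.348e-01 -3.552e-01 -2.100e-03]
 [ 3.000e-04  6.800e-03 -1.000e+00]]
```

View pics/sc10.png

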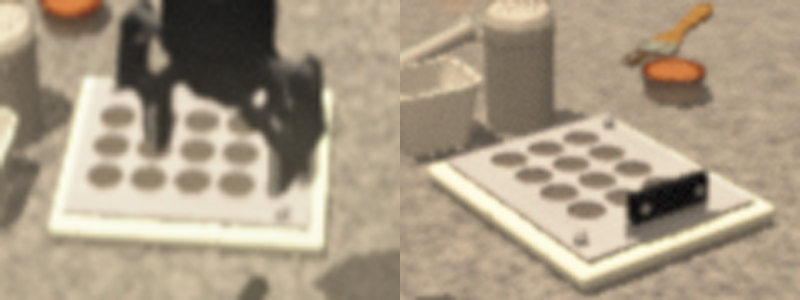

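View pics/w10.png

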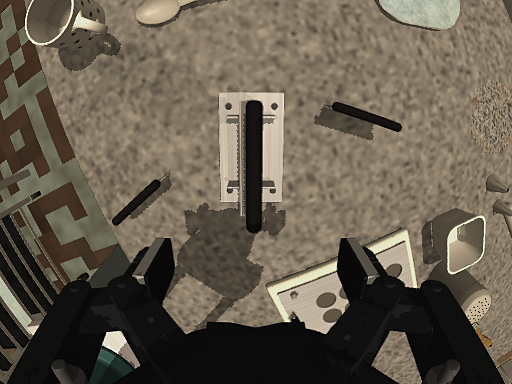

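The stencil lies seated. In the wrist picture the largest handle runs from (254,101) to (254,231) over the pocket, with the look-alikes at (137,202) and (367,117).

Run:
```python
from h import *
np.set_printoptions(precision=4,suppress=True)
crop("w10.png","w10c.png",205,85,300,245,3.7)
p=vision.camera_params("wrist")
a=cv2.imread("pics/w10.png").max(2)
for v in (110,130,150,170,190,210,225):
    u=np.where(a[v,235:280]<50)[0]+235; print(v,u.min(),u.max(), end="; ")
c=np.where(a[90:240,250:258].min(1)<50)[0]+90; print(c.min(),c.max())
A=onz(p,(254.3,c.min()+.5),.116,1);B=onz(p,(254,c.max()),.116,1);d=A-B
print(A,B,np.linalg.norm(d),np.degrees(np.arctan2(d[1],d[0])),(A+B)/2)
```

```text
110 246 261; 130 246 261; 150 246 261; 170 246 261; 190 246 270; 210 246 261; 225 246 261; 101 233
[0.557  0.4115 0.116 ] [0.5084 0.2855 0.116 ] 0.1350020265047099 68.89964259123849 [0.5327 0.3485 0.116 ]
```

View pics/w10c.png

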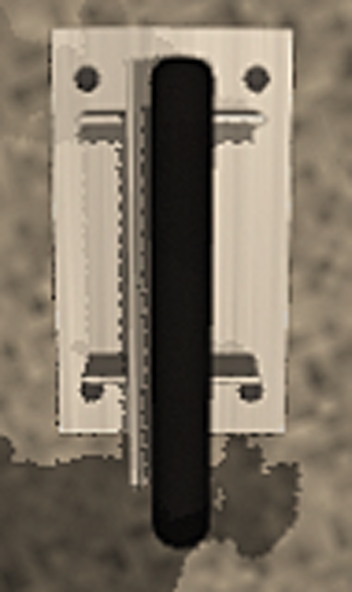

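Run:
```python
from h import *
go([.5327,.3485,.107],-21)
```

```text
t 10.95 pos [0.532  0.3457 0.2548] yawY -20.94 tilt 0.4 j [ 0.54  0.17  1.67 -0.01  1.29  0.91]
dp [ 0.0027 -0.0014  0.1478] roll 0.06120672405933192
```

Call:
play_rows:
  deltas:
    - {"dp": [0.0027, -0.0014, 0.04], "roll": 0, "gripper": 0}
    - {"dp": [0.0027, -0.0014, 0.08], "roll": 0, "gripper": 0}
    - {"dp": [0.0027, -0.0014, 0.12], "roll": 0, "gripper": 0}
    - {"dp": [0.0027, -0.0014, 0.14], "roll": 0, "gripper": 0}
    - {"dp": [0.0027, -0.0014, 0.148], "roll": 0, "gripper": 0.3}
    - {"dp": [0.0027, -0.0014, 0.148], "roll": 0, "gripper": 0.6}
    - {"dp": [0.0027, -0.0014, 0.148], "roll": 0, "gripper": 0.7}

```text
time_s: 11.65
position: [0.534, 0.3485, 0.1086]
orientation: [0.003, 0.824, 0.567, 0.004]
wrist_force: [0.2, 0.9, 0.4]
finger_gap: 0.521
```

Run:
```python
from h import *
go([.5327,.3485,.107],-21)
shot("wrist","w11.png"); shot("side","s11.png"); shot("scene","c11.png")
a=cv2.imread("pics/s11.png")[190:310,190:350];b=cv2.imread("pics/c11.png")[170:290,90:250]
cv2.imwrite("pics/sc11.png",np.hstack([cv2.resize(x,(400,300),interpolation=cv2.INTER_CUBIC) for x in (a,b)]))
```

```text
t 11.65 pos [0.534  0.3485 0.1086] yawY -20.99 tilt 0.53 j [ 0.54  0.29  1.81 -0.01  1.04  0.91]
dp [-0.0004 -0.0012  0.0016] roll 0.01441343251070748
```

View pics/sc11.png

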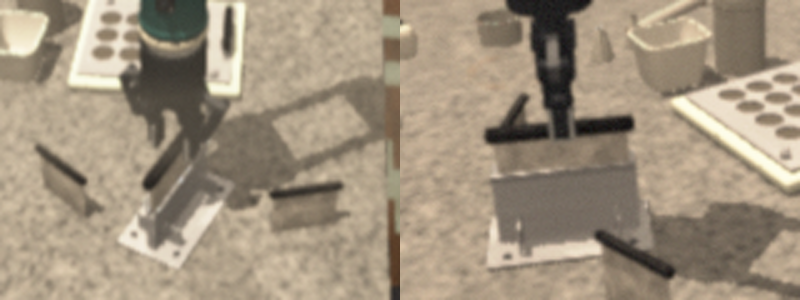

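View pics/w11.png

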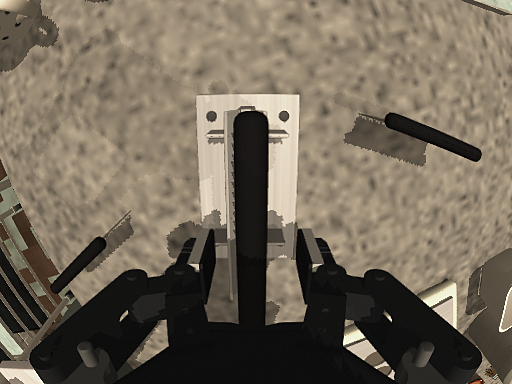

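Call:
play_rows:
  deltas:
    - {"dp": [0, -0.0015, 0.0015], "roll": 0, "gripper": 0.8}
    - {"dp": [0, -0.0015, 0.0015], "roll": 0, "gripper": 1}
    - {"dp": [0, -0.0015, 0.0015], "roll": 0, "gripper": 1}
    - {"dp": [0, -0.0015, 0.0015], "roll": 0, "gripper": 1}
    - {"dp": [0, -0.0015, 0.0015], "roll": 0, "gripper": 1}
    - {"dp": [0, -0.0015, 0.0015], "roll": 0, "gripper": 1}

```text
time_s: 12.4
position: [0.5335, 0.3503, 0.1094]
orientation: [0.003, 0.824, 0.567, 0.005]
wrist_force: [-0.6, -0.7, 4.9]
finger_gap: 0.167
```

Run:
```python
from h import *
go([.5327,.3485,.107],-21); s=arm.sense();print(s["finger_gap"],s["wrist_force"],s["torque"]); print(Rt(s).round(4))
shot("wrist","w12.png"); shot("side","s12.png"); shot("scene","c12.png")
a=cv2.imread("pics/s12.png")[200:300,210:310];b=cv2.imread("pics/c12.png")[170:270,110:210]
cv2.imwrite("pics/sc12.png",np.hstack([cv2.resize(x,(400,400),interpolation=cv2.INTER_CUBIC) for x in (a,b)]))
```

```text
t 12.4 pos [0.5335 0.3503 0.1094] yawY -20.94 tilt 0.7 j [ 0.54  0.29  1.81 -0.01  1.03  0.91]
dp [-0.002  -0.0001  0.0024] roll 0.05937781486304061
0.1671207868613574 [-0.62388187 -0.69191263  4.88057241] [-0.19201915  0.17906686  0.00657452]
[[ 0.3573  0.9339  0.0121]
 [ 0.934  -0.3574  0.0013]
 [ 0.0056  0.0108 -0.9999]]
```

View pics/sc12.png

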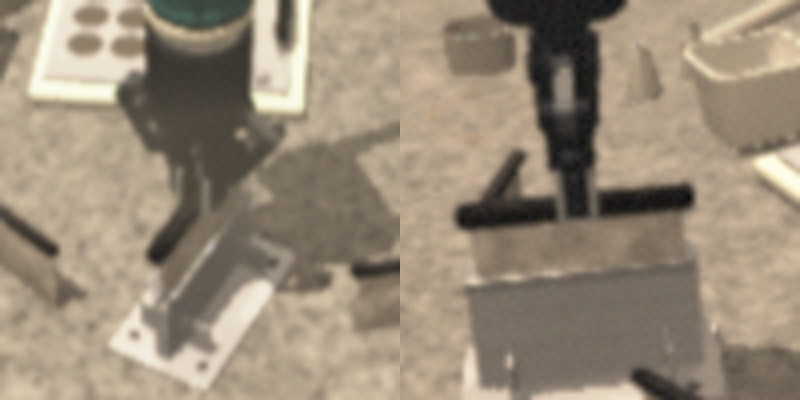

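View pics/w12.png

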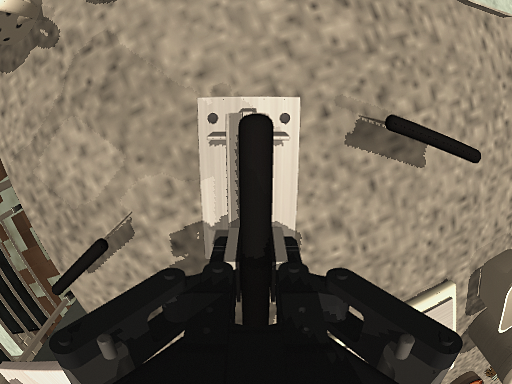

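Call:
play_rows:
  deltas:
    - {"dp": [0, 0, -0.005], "roll": 0, "gripper": 1}
    - {"dp": [0, 0, -0.015], "roll": 0, "gripper": 1}
    - {"dp": [0, 0, -0.03], "roll": 0, "gripper": 1}
    - {"dp": [0, 0, -0.045], "roll": 0, "gripper": 1}
    - {"dp": [0, 0, -0.06], "roll": 0, "gripper": 1}
    - {"dp": [0, 0, -0.075], "roll": 0, "gripper": 1}
    - {"dp": [0, 0, -0.09], "roll": 0, "gripper": 1}
    - {"dp": [0, 0, -0.1], "roll": 0, "gripper": 1}
    - {"dp": [0, 0, -0.1], "roll": 0, "gripper": 1}
    - {"dp": [0, 0, -0.1], "roll": 0, "gripper": 1}

```text
time_s: 13.55
position: [0.5322, 0.3501, 0.2094]
orientation: [0.003, 0.824, 0.567, 0.005]
wrist_force: [-0.3, -0.6, -1.3]
finger_gap: 0.163
```

Run:
```python
from h import *
go([.5327,.3485,.107],-21); s=arm.sense();print(s["finger_gap"],s["wrist_force"],s["torque"]); print(Rt(s).round(4))
shot("wrist","w13.png"); shot("side","s13.png"); shot("scene","c13.png")
a=cv2.imread("pics/s13.png")[170:300,190:320];b=cv2.imread("pics/c13.png")[150:280,90:220]
cv2.imwrite("pics/sc13.png",np.hstack([cv2.resize(x,(400,400),interpolation=cv2.INTER_CUBIC) for x in (a,b)]))
```

```text
t 13.55 pos [0.5322 0.3501 0.2094] yawY -20.94 tilt 0.7 j [ 0.55  0.2   1.72 -0.01  1.21  0.91]
dp [-1.900e-03 -1.000e-04  1.024e-01] roll 0.05600522709525535
0.16310059175903996 [-0.29010947 -0.5676458  -1.27441349] [0.00625174 0.04899745 0.06530943]
[[ 0.3574  0.9339  0.0121]
 [ 0.9339 -0.3574  0.0014]
 [ 0.0057  0.0108 -0.9999]]
```

View pics/sc13.png

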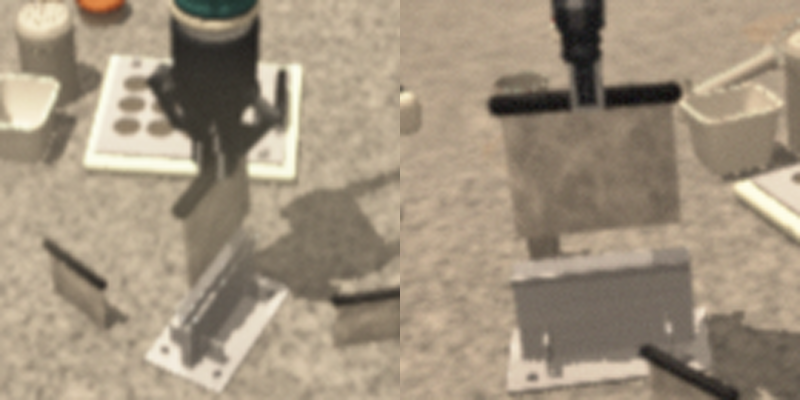

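View pics/w13.png

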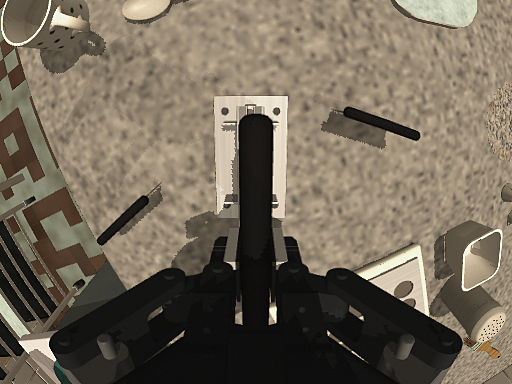

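Run:
```python
from h import *
np.set_printoptions(precision=4,suppress=True)
p=vision.camera_params("wrist"); s=arm.sense();R=Rt(s)
crop("w13.png","w13c.png",205,85,300,245,3.7)
for uv,z in [((225,150),.081),((235,150),.081),((245,150),.081),((216,150),.002),((287,150),.002)]:
    print(uv,R.T@(onz(p,uv,z,1)-s["position"]))
```

```text
(225, 150) [ 0.026  -0.0282  0.1269]
(235, 150) [ 0.026  -0.0189  0.1269]
(245, 150) [ 0.0259 -0.0097  0.127 ]
(216, 150) [ 0.0112 -0.0472  0.2056]
(287, 150) [0.011  0.0378 0.2064]
```

View pics/w13c.png

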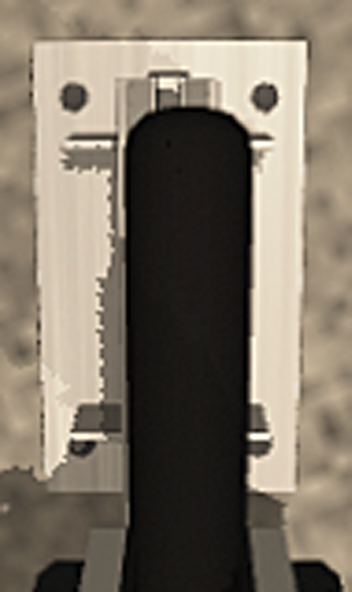

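Call:
play_rows:
  deltas:
    - {"dp": [0, 0.015, 0], "roll": 0, "gripper": 1}
    - {"dp": [0, 0.03, 0], "roll": 0, "gripper": 1}
    - {"dp": [0, 0.04, 0], "roll": 0, "gripper": 1}
    - {"dp": [0, 0.04, 0.01], "roll": 0, "gripper": 1}
    - {"dp": [0, 0.04, 0.03], "roll": 0, "gripper": 1}
    - {"dp": [0, 0.04, 0.05], "roll": 0, "gripper": 1}
    - {"dp": [0, 0.04, 0.062], "roll": 0, "gripper": 1}
    - {"dp": [0, 0.04, 0.062], "roll": 0, "gripper": 1}

```text
time_s: 14.5
position: [0.5677, 0.3344, 0.143]
orientation: [0.002, 0.824, 0.567, 0.001]
wrist_force: [-1.0, 0.0, -1.4]
finger_gap: 0.164
```

Run:
```python
from h import *
go([.5327,.3485,.107],-21); s=arm.sense();print(s["finger_gap"],s["wrist_force"],s["torque"])
shot("wrist","w14.png"); shot("side","s14.png"); shot("scene","c14.png")
a=cv2.imread("pics/s14.png")[170:300,190:320];b=cv2.imread("pics/c14.png")[150:280,90:220]
cv2.imwrite("pics/sc14.png",np.hstack([cv2.resize(x,(400,400),interpolation=cv2.INTER_CUBIC) for x in (a,b)]))
```

```text
t 14.5 pos [0.5677 0.3344 0.143 ] yawY -20.95 tilt 0.32 j [ 0.5   0.3   1.73 -0.01  1.11  0.86]
dp [ 0.0007 -0.038   0.0358] roll 0.04709954199924482
0.16401312986848346 [-0.96100293  0.00458779 -1.38191625] [-0.03322179  0.0494072   0.0191035 ]
```

View pics/sc14.png

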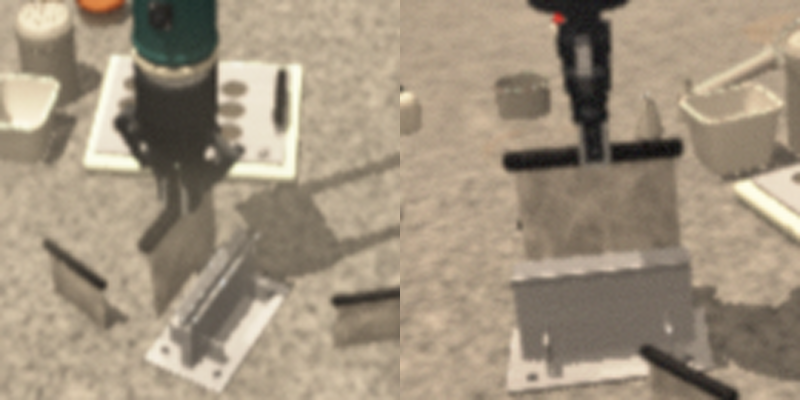

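View pics/w14.png

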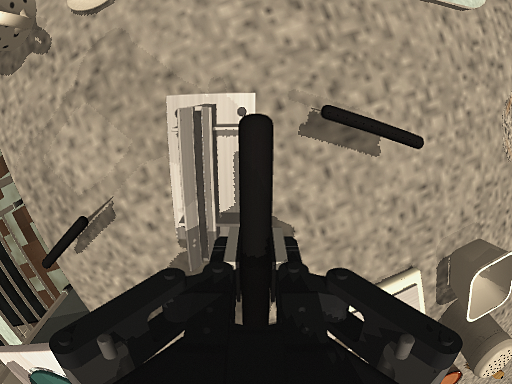

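Run:
```python
from h import *
np.set_printoptions(precision=4,suppress=True)
p=vision.camera_params("wrist"); s=arm.sense();R=Rt(s)
crop("w14.png","w14c.png",160,85,290,245,3.7)
for v in (120,170,220):
  for u in (178,214):
    print(u,v,R.T@(onz(p,(u,v),.081,1)-s["position"]))
```

```text
178 120 [ 0.0601 -0.0555  0.0659]
214 120 [ 0.0593 -0.0294  0.0662]
178 170 [ 0.0231 -0.0575  0.0657]
214 170 [ 0.0228 -0.0304  0.066 ]
178 220 [-0.0173 -0.0609  0.0655]
214 220 [-0.017  -0.0322  0.0658]
```

View pics/w14c.png

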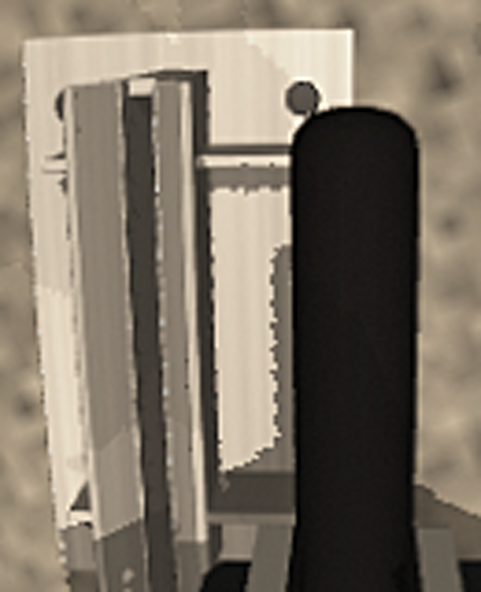

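Call:
play_rows:
  deltas:
    - {"dp": [0, -0.015, 0], "roll": 0, "gripper": 1}
    - {"dp": [0, -0.027, 0], "roll": 0, "gripper": 1}
    - {"dp": [0, -0.034, 0], "roll": 0, "gripper": 1}
    - {"dp": [0, -0.04, 0], "roll": 0, "gripper": 1}
    - {"dp": [0, -0.046, 0], "roll": 0, "gripper": 1}
    - {"dp": [0, -0.052, 0], "roll": 0, "gripper": 1}
    - {"dp": [0, -0.055, 0], "roll": 0, "gripper": 1}

```text
time_s: 15.35
position: [0.5205, 0.3555, 0.148]
orientation: [0.005, 0.823, 0.567, 0.008]
wrist_force: [9.4, -5.0, -2.3]
finger_gap: 0.16
```

Run:
```python
from h import *
go([.5327,.3485,.107],-21); s=arm.sense();print(s["finger_gap"],s["wrist_force"],s["torque"])
shot("wrist","w15.png"); shot("side","s15.png"); shot("scene","c15.png")
a=cv2.imread("pics/s15.png")[170:300,190:320];b=cv2.imread("pics/c15.png")[150:280,90:220]
cv2.imwrite("pics/sc15.png",np.hstack([cv2.resize(x,(400,400),interpolation=cv2.INTER_CUBIC) for x in (a,b)]))
```

```text
t 15.35 pos [0.5205 0.3555 0.148 ] yawY -20.86 tilt 1.02 j [ 0.56  0.23  1.8  -0.01  1.09  0.93]
dp [-0.0025  0.0132  0.0412] roll 0.14143002645583636
0.1598680746986665 [ 9.37340112 -5.01432048 -2.3110183 ] [-0.79482317 -2.01560905 -0.08414452]
```

View pics/sc15.png

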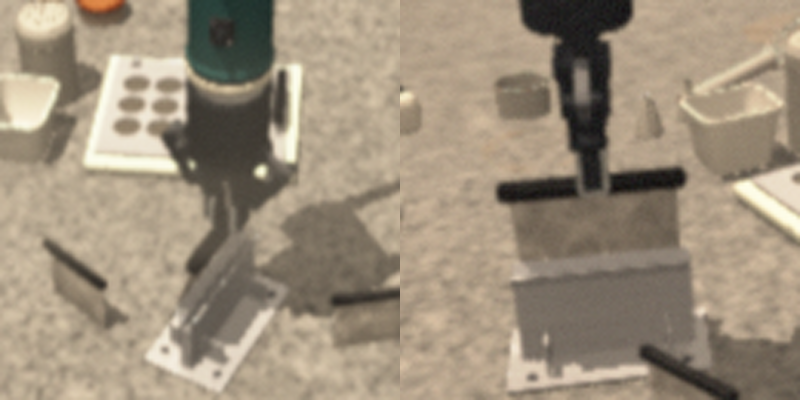

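View pics/w15.png

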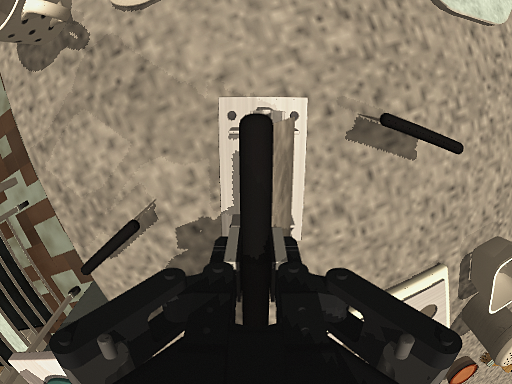

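Call:
play_rows:
  deltas:
    - {"dp": [0, -0.006, 0], "roll": 0, "gripper": 1}
    - {"dp": [0, -0.012, 0], "roll": 0, "gripper": 1}
    - {"dp": [0, -0.018, 0], "roll": 0, "gripper": 1}
    - {"dp": [0, -0.024, 0], "roll": 0, "gripper": 1}
    - {"dp": [0, -0.03, 0], "roll": 0, "gripper": 1}
    - {"dp": [0, -0.033, 0], "roll": 0, "gripper": 1}

```text
time_s: 16.1
position: [0.4899, 0.3677, 0.1486]
orientation: [0.005, 0.823, 0.568, 0.009]
wrist_force: [5.3, -1.4, -0.0]
finger_gap: 0.145
```

Run:
```python
from h import *
go([.5327,.3485,.107],-21); s=arm.sense();print(s["finger_gap"],s["wrist_force"],s["torque"])
shot("wrist","w16.png"); shot("side","s16.png"); shot("scene","c16.png")
a=cv2.imread("pics/s16.png")[170:300,190:320];b=cv2.imread("pics/c16.png")[150:280,90:220]
cv2.imwrite("pics/sc16.png",np.hstack([cv2.resize(x,(400,400),interpolation=cv2.INTER_CUBIC) for x in (a,b)]))
```

```text
t 16.1 pos [0.4899 0.3677 0.1486] yawY -20.82 tilt 1.15 j [ 0.61  0.2   1.84 -0.01  1.08  0.98]
dp [-0.0031  0.0461  0.0424] roll 0.18130419194574188
0.14462071361666523 [ 5.28691764 -1.41846069 -0.0341443 ] [-0.39844445 -1.06348224 -0.01061355]
```

View pics/sc16.png

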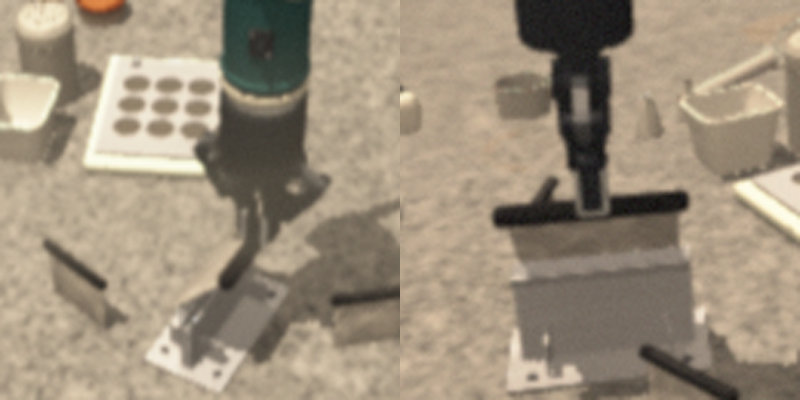

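View pics/w16.png

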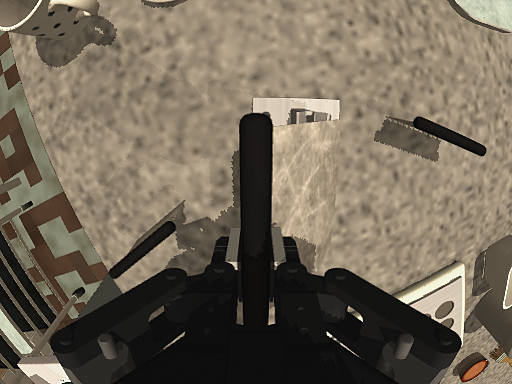

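Run:
```python
from h import *
np.set_printoptions(precision=3,suppress=True)
p=vision.camera_params("wrist"); s=arm.sense();R=Rt(s)
for z in (-.01,-.005,0,.003):
    print(z,[proj(p,s["position"]+R@np.array([.068,y,z]),1) for y in(-.008,.008)])
for n in ("w12","w13","w14","w15","w16"):
    g=cv2.imread(f"pics/{n}.png").max(2)
    o=[]
    for v in (140,180,220):
        u=np.where(g[v,225:285]<55)[0]+225
        o.append((u.min(),u.max()))
    c=np.where(g[80:200,256]<55)[0]+80
    print(n,o,c.min())
L=[cv2.resize(cv2.imread(f"pics/{n}.png")[215:335,190:320],(390,360),interpolation=cv2.INTER_CUBIC) for n in("w13","w16")]
cv2.imwrite("pics/cmp.png",np.hstack(L))
```

```text
-0.01 [array([237.849, 114.929]), array([273.889, 114.95 ])]
-0.005 [array([238.47, 114.17]), array([273.218, 114.19 ])]
0 [array([239.048, 113.464]), array([272.593, 113.483])]
0.003 [array([239.376, 113.063]), array([272.238, 113.082])]
w12 [(np.int64(239), np.int64(272)), (np.int64(239), np.int64(271)), (np.int64(240), np.int64(270))] 114
w13 [(np.int64(239), np.int64(272)), (np.int64(239), np.int64(271)), (np.int64(240), np.int64(271))] 114
w14 [(np.int64(239), np.int64(272)), (np.int64(239), np.int64(271)), (np.int64(239), np.int64(271))] 114
w15 [(np.int64(239), np.int64(272)), (np.int64(240), np.int64(271)), (np.int64(240), np.int64(270))] 114
w16 [(np.int64(240), np.int64(271)), (np.int64(240), np.int64(271)), (np.int64(241), np.int64(270))] 113
```

View pics/cmp.png

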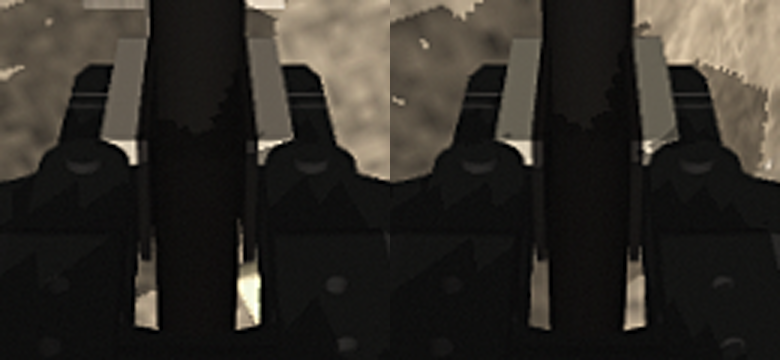

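Run:
```python
from h import *
L=[cv2.resize(cv2.imread(f"pics/{n}.png")[y:y+50,130:170],(384,480),interpolation=cv2.INTER_CUBIC) for n,y in(("c13",160),("c16",190))]
cv2.imwrite("pics/cmp2.png",np.hstack(L))
np.set_printoptions(precision=3,suppress=True)
p=vision.camera_params("scene");s=arm.sense();R=Rt(s)
for z in(0,-.019): print(z,proj(p,s["position"]+R@np.array([0,0,z])), 'crop',(proj(p,s["position"]+R@np.array([0,0,z]))-[130,190])*9.6)
print("handle end dirs",[proj(p,s["position"]+R@np.array([e,0,.0])) for e in (-.068,.068)])
L=[cv2.resize(cv2.imread(f"pics/{n}.png")[y:y+60,240:290],(384,460),interpolation=cv2.INTER_CUBIC) for n,y in(("s13",200),("s16",220))]
cv2.imwrite("pics/cmp3.png",np.hstack(L))
```

```text
0 [151.314 216.591] crop [204.618 255.272]
-0.019 [150.565 208.756] crop [197.42  180.054]
handle end dirs [array([183.062, 213.856]), array([118.442, 219.422])]
```

View pics/cmp2.png

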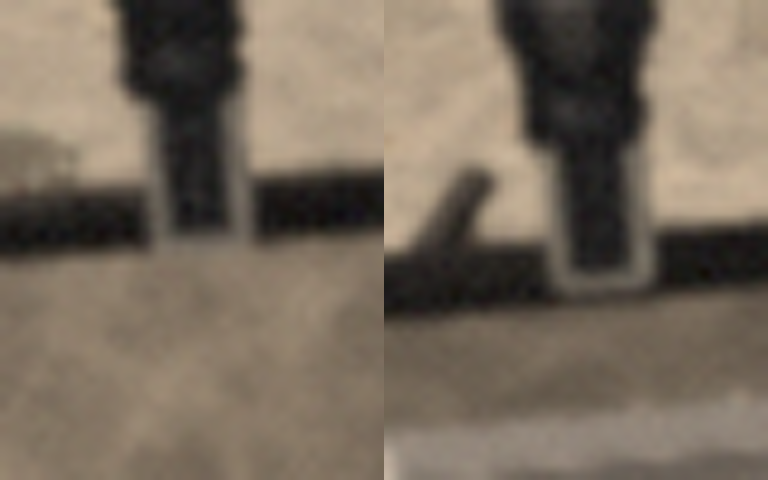

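View pics/cmp3.png

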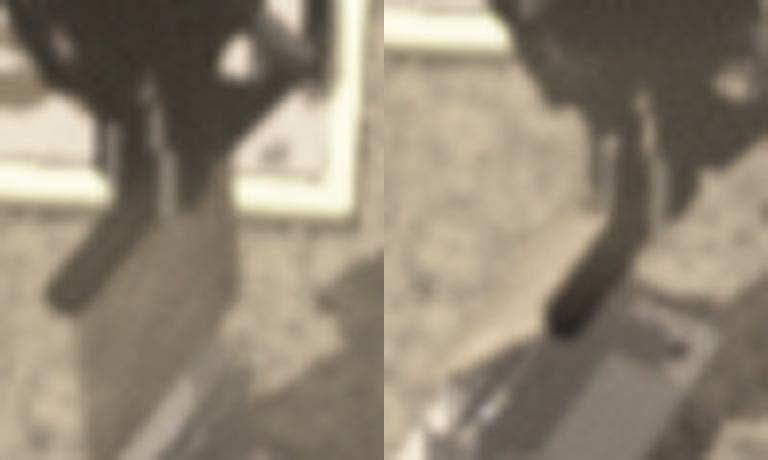

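The lean works and is now about 40°, but the handle has slid towards the fingertips. I'll lift gently and check the hold.

Call:
play_rows:
  deltas:
    - {"dp": [0, 0, -0.005], "roll": 0, "gripper": 1}
    - {"dp": [0, 0, -0.015], "roll": 0, "gripper": 1}
    - {"dp": [0, 0, -0.03], "roll": 0, "gripper": 1}
    - {"dp": [0, 0, -0.04], "roll": 0, "gripper": 1}
    - {"dp": [0, 0, -0.045], "roll": 0, "gripper": 1}

```text
time_s: 16.75
position: [0.4896, 0.3684, 0.1958]
orientation: [0.004, 0.823, 0.568, 0.009]
wrist_force: [0.3, -0.0, -1.0]
finger_gap: 0.149
```

Run:
```python
from h import *
np.set_printoptions(precision=3,suppress=True)
go([.5327,.3485,.107],-21); s=arm.sense();print(s["finger_gap"],s["wrist_force"],s["torque"])
pw,_=shot("wrist","w17.png"); ps,_=shot("side","s17.png"); pc,_=shot("scene","c17.png")
a=cv2.imread("pics/s17.png")[150:280,200:330];b=cv2.imread("pics/c17.png")[130:260,90:220]
cv2.imwrite("pics/sc17.png",np.hstack([cv2.resize(x,(400,400),interpolation=cv2.INTER_CUBIC) for x in (a,b)]))
R=Rt(s)
# blade edge prediction in pictures for lean theta
for th in (35,40,45):
    t=np.radians(th); H=s["position"]
    for e in(-.06,.06):
        P=H+R@np.array([e,.104*np.sin(t),.104*np.cos(t)]); print(th,"wrist",proj(pw,P,1),"scene crop",(proj(pc,P)-[90,130])*400/130,"side crop",(proj(ps,P)-[200,150])*400/130)
```

```text
t 16.75 pos [0.49  0.368 0.196] yawY -20.84 tilt 1.19 j [ 0.61  0.16  1.8  -0.01  1.17  0.98]
dp [-0.004  0.046  0.09 ] roll 0.1597822609267041
0.14899209286934248 [ 0.289 -0.003 -0.994] [ 0.027 -0.016 -0.019]
35 wrist [321.667 254.069] scene crop [271.27  267.398] side crop [199.207 265.459]
35 wrist [332.163 118.091] scene crop [108.902 281.258] side crop [137.913 344.087]
40 wrist [330.69  256.909] scene crop [270.307 256.804] side crop [192.97  258.954]
40 wrist [342.913 119.097] scene crop [108.633 270.297] side crop [131.209 337.166]
45 wrist [339.527 260.163] scene crop [269.35  245.897] side crop [187.181 252.179]
45 wrist [353.58  120.243] scene crop [108.24  259.028] side crop [124.956 329.991]
```

View pics/sc17.png

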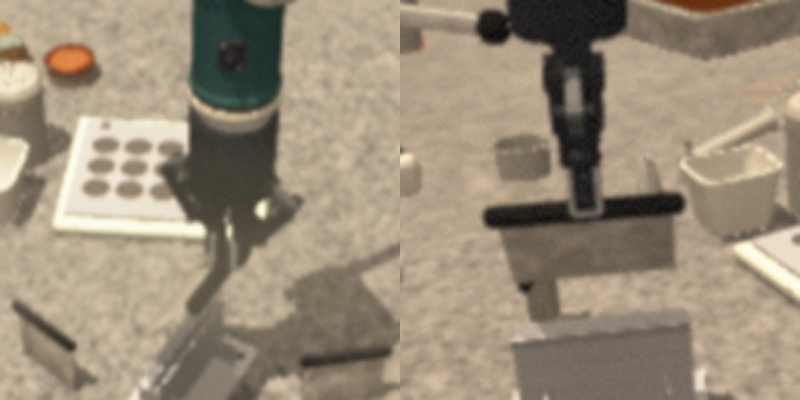

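View pics/w17.png

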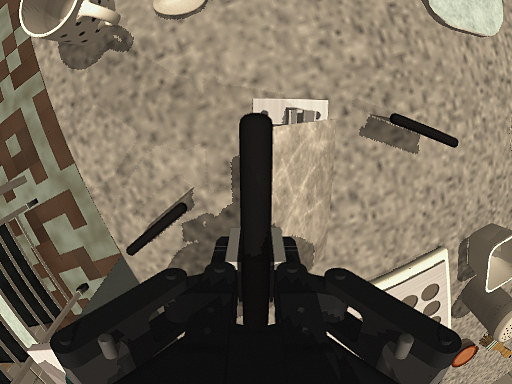

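It is held stably with a lean of about 36°: the blade's edge corner is at (333,121) in the wrist picture, where the prediction for 35° is (332,118). I'll carry it gently to the stencil.

Run:
```python
from h import *
go([.5935,.0445,.196],2.6)
```

```text
t 16.9 pos [0.4891 0.3679 0.1942] yawY -20.84 tilt 1.12 j [ 0.61  0.16  1.8  -0.01  1.17  0.98]
dp [-0.2651  0.2126 -0.0006] roll -23.436153220508444
```

Call:
play_rows:
  deltas:
    - {"dp": [-0.006, 0.005, 0], "roll": -0.5, "gripper": 1}
    - {"dp": [-0.02, 0.016, 0], "roll": -2, "gripper": 1}
    - {"dp": [-0.04, 0.032, 0], "roll": -4, "gripper": 1}
    - {"dp": [-0.06, 0.048, 0], "roll": -6, "gripper": 1}
    - {"dp": [-0.08, 0.064, 0], "roll": -8, "gripper": 1}
    - {"dp": [-0.1, 0.08, 0], "roll": -10, "gripper": 1}
    - {"dp": [-0.12, 0.096, 0], "roll": -12, "gripper": 1}
    - {"dp": [-0.135, 0.108, 0], "roll": -13.5, "gripper": 1}
    - {"dp": [-0.145, 0.116, 0], "roll": -14, "gripper": 1}
    - {"dp": [-0.148, 0.118, 0], "roll": -14, "gripper": 1}

```text
time_s: 17.9
position: [0.5467, 0.1856, 0.1941]
orientation: [0.005, 0.749, 0.663, 0.007]
wrist_force: [0.1, 0.7, -1.4]
finger_gap: 0.145
```

Run:
```python
from h import *
go([.5935,.0445,.196],2.6); s=arm.sense();print(s["finger_gap"],s["wrist_force"])
shot("wrist","w18.png")
```

```text
t 17.9 pos [0.5467 0.1856 0.1941] yawY -6.93 tilt 1.03 j [ 0.29  0.1   1.87 -0.    1.16  0.41]
dp [-0.1345  0.0635 -0.0013] roll -9.532835145547978
0.14483512097095447 [ 0.14846487  0.67817223 -1.44485547]
```

View pics/w18.png

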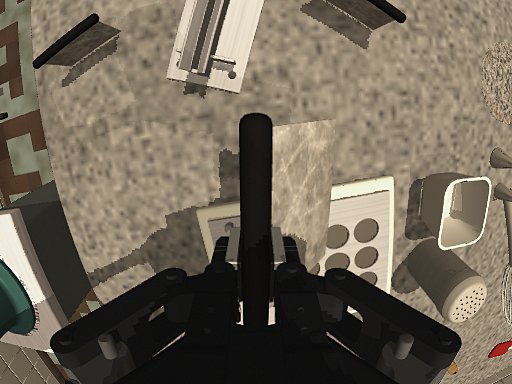

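Call:
play_rows:
  deltas:
    - {"dp": [-0.008, 0.004, 0], "roll": -0.5, "gripper": 1}
    - {"dp": [-0.025, 0.012, 0], "roll": -2, "gripper": 1}
    - {"dp": [-0.045, 0.021, 0], "roll": -3.5, "gripper": 1}
    - {"dp": [-0.065, 0.031, 0], "roll": -5, "gripper": 1}
    - {"dp": [-0.085, 0.04, 0.004], "roll": -6.5, "gripper": 1}
    - {"dp": [-0.105, 0.05, 0.01], "roll": -8, "gripper": 1}
    - {"dp": [-0.12, 0.057, 0.016], "roll": -9, "gripper": 1}
    - {"dp": [-0.13, 0.061, 0.022], "roll": -9.5, "gripper": 1}
    - {"dp": [-0.1345, 0.0635, 0.026], "roll": -9.5, "gripper": 1}
    - {"dp": [-0.1345, 0.0635, 0.03], "roll": -9.5, "gripper": 1}
    - {"dp": [-0.1345, 0.0635, 0.03], "roll": -9.5, "gripper": 1}
    - {"dp": [-0.1345, 0.0635, 0.03], "roll": -9.5, "gripper": 1}

```text
time_s: 19.15
position: [0.5938, 0.0456, 0.1647]
orientation: [0.006, 0.691, 0.723, 0.007]
wrist_force: [-0.8, 0.3, -1.1]
finger_gap: 0.147
```

Run:
```python
from h import *
np.set_printoptions(precision=3,suppress=True)
go([.5935,.0445,.164],2.6); s=arm.sense();print(s["finger_gap"],s["wrist_force"])
pw,_=shot("wrist","w19.png"); ps,_=shot("side","s19.png"); pc,_=shot("scene","c19.png")
a=cv2.imread("pics/s19.png")[140:240,200:300];b=cv2.imread("pics/c19.png")[140:260,180:300]
cv2.imwrite("pics/sc19.png",np.hstack([cv2.resize(x,(400,400),interpolation=cv2.INTER_CUBIC) for x in (a,b)]))
R=Rt(s)
for th in (30,35,40,45):
    t=np.radians(th); H=s["position"]
    for e in(-.06,.06):
        P=H+R@np.array([e,.104*np.sin(t),.104*np.cos(t)]); print(th,P,"wrist",proj(pw,P,1),"scene crop",(proj(pc,P)-[180,140])*400/120,"side crop",(proj(ps,P)-[200,140])*4)
```

```text
t 19.15 pos [0.594 0.046 0.165] yawY 2.61 tilt 1.03 j [ 0.03  0.15  1.86  0.    1.11 -0.01]
dp [-0.001 -0.     0.001] roll 0.008848178314295296
0.1474690213306096 [-0.771  0.338 -1.095]
30 [ 0.65  -0.012  0.076] wrist [312.583 251.761] scene crop [246.884 156.54 ] side crop [170.302 173.111]
30 [0.645 0.108 0.076] wrist [321.476 117.411] scene crop [135.702 187.481] side crop [152.533 255.243]
35 [ 0.658 -0.011  0.081] wrist [321.759 254.201] scene crop [241.998 148.892] side crop [162.077 168.411]
35 [0.652 0.108 0.081] wrist [332.295 118.284] scene crop [130.875 179.293] side crop [143.742 250.37 ]
40 [ 0.665 -0.011  0.086] wrist [330.779 257.043] scene crop [237.448 140.798] side crop [154.293 163.172]
40 [0.659 0.109 0.086] wrist [343.045 119.296] scene crop [126.346 170.652] side crop [135.414 244.946]
45 [ 0.671 -0.011  0.092] wrist [339.614 260.3  ] scene crop [233.26  132.311] side crop [147.007 157.425]
45 [0.666 0.109 0.093] wrist [353.713 120.449] scene crop [122.139 161.613] side crop [127.608 239.003]
```

View pics/sc19.png

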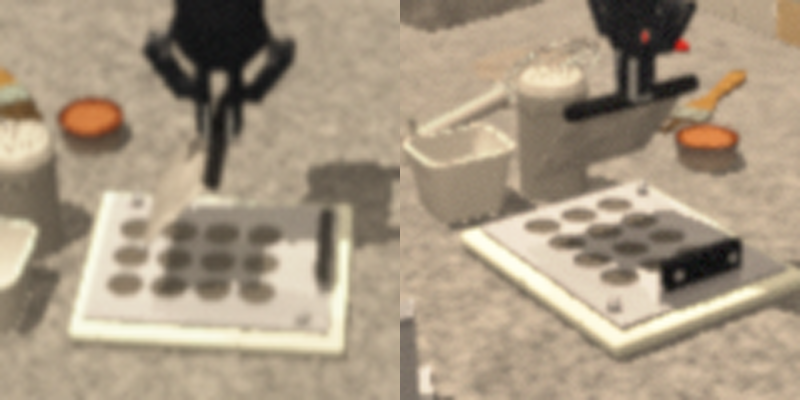

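View pics/w19.png

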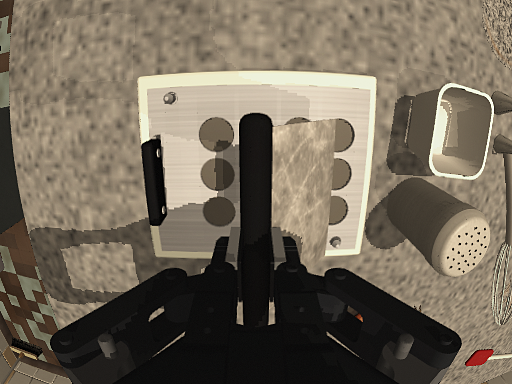

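Run:
```python
from h import *
L=[cv2.resize(cv2.imread("pics/s19.png")[165:210,225:270],(400,400),interpolation=cv2.INTER_CUBIC),cv2.resize(cv2.imread("pics/c19.png")[155:205,210:260],(400,400),interpolation=cv2.INTER_CUBIC)]
cv2.imwrite("pics/z19.png",np.hstack(L))
crop("w19.png","w19c.png",225,95,345,275,3.3)
```

```text
(no output)
```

View pics/z19.png

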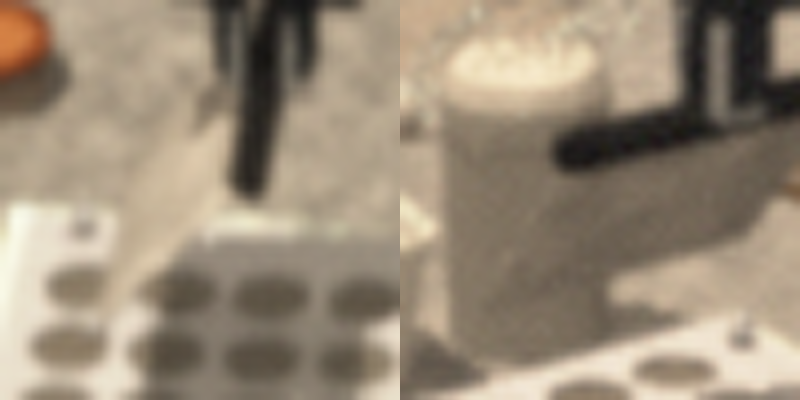

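View pics/w19c.png

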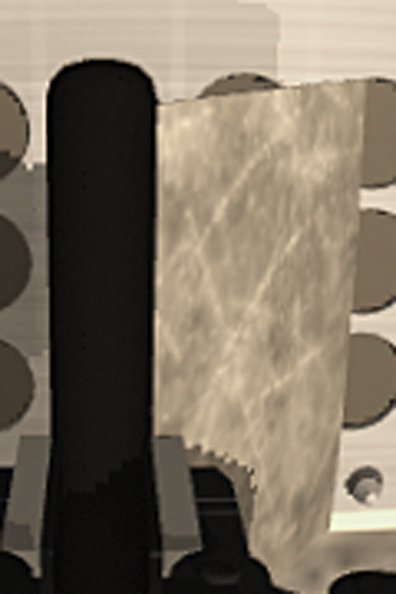

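Call:
play_rows:
  deltas:
    - {"dp": [0, 0, 0.003], "roll": 0, "gripper": 1}
    - {"dp": [0, 0, 0.008], "roll": 0, "gripper": 1}
    - {"dp": [0, 0, 0.011], "roll": 0, "gripper": 1}
    - {"dp": [0, 0, 0.011], "roll": 0, "gripper": 1}
    - {"dp": [0, 0, 0.011], "roll": 0, "gripper": 1}
    - {"dp": [0, 0, 0.011], "roll": 0, "gripper": 1}
    - {"dp": [0, 0, 0.011], "roll": 0, "gripper": 1}
    - {"dp": [0, 0, 0.011], "roll": 0, "gripper": 1}
    - {"dp": [0, 0, 0.011], "roll": 0, "gripper": 1}
    - {"dp": [0, 0, 0.011], "roll": 0, "gripper": 1}

```text
time_s: 20.3
position: [0.5943, 0.0454, 0.1542]
orientation: [0.006, 0.691, 0.723, 0.007]
wrist_force: [0.6, -0.4, -1.1]
finger_gap: 0.146
```

Run:
```python
from h import *
np.set_printoptions(precision=3,suppress=True)
go([.5935,.0445,.153],2.6); s=arm.sense();print(s["finger_gap"],s["wrist_force"],np.abs(s["joint_velocities"]).max())
pw,_=shot("wrist","w20.png"); shot("side","s20.png"); pc,_=shot("scene","c20.png")
R=Rt(s);H=s["position"]
for th in (35,37,40):
    t=np.radians(th)
    P=[H+R@np.array([e,.104*np.sin(t),.104*np.cos(t)]) for e in(-.06,.06)];c=(P[0]+P[1])/2-H
    print(th,c+H,proj(pw,P[1],1),"world lean",np.degrees(np.arctan2(np.hypot(c[0],c[1]),-c[2])))
crop("w20.png","w20c.png",130,60,390,275,3)
# stencil pose again: holes/pins from scene
L=[cv2.resize(cv2.imread("pics/s20.png")[160:240,205:305],(400,320),interpolation=cv2.INTER_CUBIC),cv2.resize(cv2.imread("pics/c20.png")[150:250,185:310],(400,320),interpolation=cv2.INTER_CUBIC)]
cv2.imwrite("pics/z20.png",np.hstack(L))
```

```text
t 20.3 pos [0.594 0.045 0.154] yawY 2.61 tilt 1.08 j [ 0.03  0.16  1.87  0.    1.09 -0.01]
dp [-0.001 -0.001  0.001] roll 0.012927887037335495
0.14635712300316228 [ 0.559 -0.413 -1.079] 0.0024439850213687575
35 [0.656 0.048 0.07 ] [332.238 118.255] world lean 36.0832576209489
37 [0.658 0.048 0.072] [336.546 118.643] world lean 38.083254552716426
40 [0.663 0.049 0.076] [342.985 119.265] world lean 41.08325042901287
```

View pics/w20c.png

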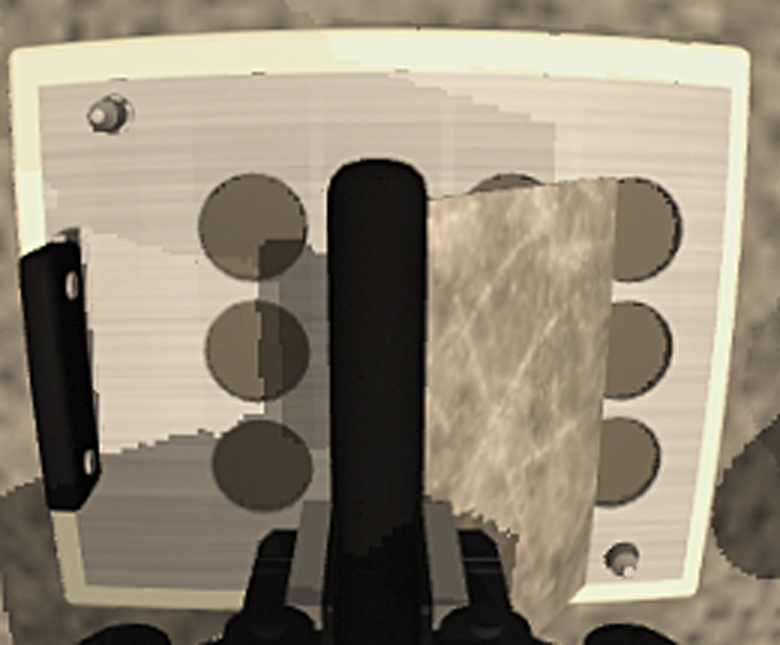

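View pics/z20.png

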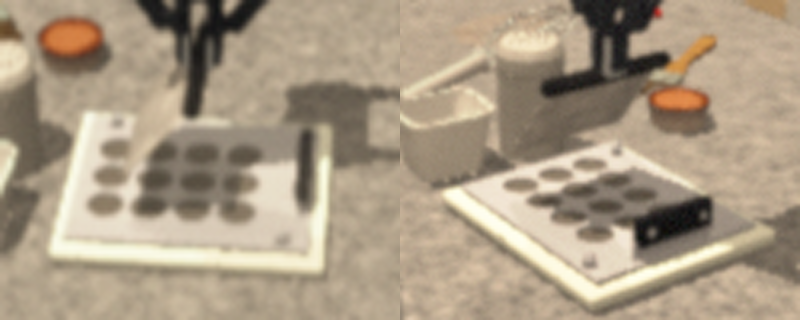

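Run:
```python
from plant import arm
print(arm.job_done())
```

```text
the job is handed in; nothing more can be done
None
```

I seated the stencil on the board and let go of it. The arm now holds the scraper over the far openings, and I handed the job in at about 20.5 s of the 54 s. No verdict was reported, so everything below is from my own checks.

- **Stencil:** it went over both pins with its grip strip at the end near you, and I opened the fingers with no force left on the wrist. The last pictures still show it lying flush with a pin through each hole. I did not measure its flushness in numbers after letting go.
- **Scraper:** I took the largest of the three look-alikes, drew it straight up until its edge was clearly above the pocket mouth, and carried it to the stencil. The moves could not tilt the tool, so I set the lean by pushing the blade against the pocket's lip and letting the handle turn in the fingers.
- **Final pose:**

| Check | Measured | Allowed |
|---|---|---|
| Lean, handle towards the grip strip | about 37–38° | 30–60° |
| Edge height above the stencil's underside | about 5 cm | 2–10 cm |
| Edge along the stencil from its middle (x) | about 58 mm | 5–105 mm |
| Edge sideways from the middle (y) | within 2 mm | within 35 mm |

  The edge looks level and square in the wrist picture, and the scraper touches nothing but the fingers.
- **Bystanders:** the arm kept clear of the sugar shaker, tub and dessert cup. The shaker and tub stand where they were in the last pictures; I did not check the dessert cup separately.

**Weaker than planned:**
- **Lean:** it is less than the 45° asked for.
- **Grip:** the handle slid about 4 mm towards the fingertips during the push. After that the finger opening stayed steady through the carry and the last second of waiting.
- **Tool tilt:** the tool itself ended tilted by about 1°, which the lean figure includes.

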